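# Top up the pendant-box tray and read the right code

### The arm

A 6-joint arm with a two-finger parallel gripper is mounted at the origin on the work surface. World frame = base frame: x ahead of the robot, y to its left, z up, the work surface at z = 0. Lengths are in mm, angles in rad, forces in N, time in s.
With the tool pointing down it reaches from about 400 to 825 mm from the base axis. Payload 7 kg.
Tool frame: the origin (TCP) lies midway between the tips of the shut fingers; the grasp point (between the pads) lies 19 mm behind it; z points along the fingers, y is the line along which they close (so a half turn about z gives the same grasp; the last joint's range is limited). The gripper opens to 88 mm and grips with 3 to 60 N. Pads are 19 mm wide; open, the fingers measure 130 mm over their backs; the gripper's body (78 mm by 193 mm) begins 47 mm behind the grasp point.
Start: joints at [-1.017, 0.359, 0.012, 0, -1.224, -0.288], TCP at [177.284, -651.28, 226.561] pointing down, gripper open.
Joint ranges: [-3.07, 3.07], [-1.43, 2.12], [-1.02, 1.25], [-3.03, 1.67], [-3.05, -0], [-3.03, 3.03]. Speed limits (rad/s): [2.39, 2.39, 3.01, 3.14, 3.14, 3.14].

### API

Orientations are given as a rotation vector (axis times angle).
In Python, from station import state, snapshot, camera_info, sign_off gives the robot as it stands. The module is installed in compiled form; this text tells all that it offers.
- The arm moves only by the tool step_arm, never from a script. Its argument "motion" is a list of rows, each an object of numbers: "dx", "dy", "dz": the shift along the tool's x, y, z in mm; "wx", "wy", "wz": the turn, a rotation vector about the tool's x, y, z in degrees; "fingers": the finger opening in mm, from 0 to 87.6. In form: [{"dx": .., "dy": .., "dz": .., "wx": .., "wy": .., "wz": .., "fingers": ..}, ...]. A call has exactly 8 rows; each row is the pose to reach, as a shift and turn from the pose commanded when the call began, along the tool's axes at that moment; what a row does not reach only later rows make up. A row lasts 1/8 s, in which the tool goes at most 62.5 mm and 10.7 degrees, less where a joint would pass 70% of its speed; a pose out of reach is approached as far as the arm can. A call with a gripper value outside its range is refused whole. The fingers move at their own pace and stop on an object; the grip force is fixed at half the most. Time passes only in rows, so rows that repeat a pose let the fingers close, or fill a call up. It gives the time, the measured TCP pose, the force, the opening and the grip force at its end, in the units of the state.
- state(): the state, without advancing time (a new reading comes with each control period).
- snapshot(name): name is "scene" or "top" or "wrist"; returns (picture, depth): 420x560x3 uint8, red, green, blue; 420x560 float32, mm along the optical axis (not along the pixel's ray), 0 where there is no reading.
- camera_info(name): a dict with "fx", "fy", "cx", "cy" (pixels), "rvec" (rotation vector, rad) and "tvec" (3), from world to camera coordinates, as OpenCV has them; the wrist camera has in their place "tool_from_camera" (4x4, takes a point from camera to tool coordinates, whose origin is the TCP and whose axes are the flange's). Camera axes: x right, y down, z forward; pixel columns grow to the right and rows downward; lengths in mm; the calibration is good to about 2 mm. A picture is of the moment at which its call begins: read the wrist's pose just before it. camera_info takes no time and is no camera call.
- sign_off(): hands the job in; it is judged then, once.
The state is a dict: "time_s": time; "qpos": joint angles; "joint_vel": joint speeds; "effort": joint torques, N m; "ee_pos": TCP position; "orientation": TCP orientation; "ft_force": force on the tool from outside, world axes, zero at the start; "wrist_torque": the same for the moment, N m; "finger_gap": opening from 0.0 (shut) to 1.0 (fully open); "gripper_force": force on a finger pad.
Only numpy, scipy, OpenCV 4.12 (cv2) and the standard library are available. Lean on these libraries where they do the work, as an engineer would, in place of code of your own. Each camera call takes 0.05 s, during which the arm holds its last target. There are 200 camera calls.

### The job

Book the delivery in by reading the code on its docket with the barcode reader, stand the reader back, then top up the black stock tray from the grey mat: one white pendant box, upright and fully down, into each empty recess until the tray is full or the delivered boxes run out, leaving the boxes already in the tray where they are and any surplus on the mat. Then take the reader again and read one more code only - the label on the tray's near ledge if every recess is now filled, otherwise the reorder card on the easel - and stand the reader back in its stand, window down. For each reading point the window squarely at the middle of the code from about a hand's width away and hold still for a good second; drop nothing and leave the other things on the counter alone.

Things in the scene. Friction and masses are not known exactly. Their poses are not given: they have to be found in the camera images.
- tray: black stock tray, fixed, lying flat, 232 (x) x 206 (y) x 16 mm; origin at the centre of its underside, z up, x away from the robot at yaw 0. 2 x 2 rectangular recesses 64 (x) x 92 (y) mm, 10 mm deep (floor 6 mm, bars 16 mm above the counter), pitch 112 mm in x, 98 mm in y, so boxes of the two rows stand 56 mm apart; its near (-x) edge is a flat ledge 46 mm wide with the label
- tray_label (a point): centre of the tray's own barcode label, a white 34 x 70 mm rectangle lying flat on the tray's near ledge, 16 mm above the counter, facing straight up
- mat: grey felt delivery mat fixed to the counter, 270 (x) x 330 (y) x 3 mm, origin at the centre of its underside; the delivered boxes stand on it
- stand: black desk stand of the barcode reader, fixed: base 110 x 100 x 12 mm with a rectangular open-topped cup on it, inside 46 (x) x 60 (y) mm, 46 mm deep, its floor 12 mm and its rim 58 mm above the counter, centred over the origin; origin at the centre of the base's underside, z up
- reader: grey stick barcode reader, 180 g, upright in the stand, window down, square to the cup. Origin at the centre of the window; z runs from it up the handle: it reads along its -z. Head 38 (x) x 52 (y) mm to z = 48 mm, handle 30 x 32 mm from there to 160 mm; grip it high. Reads by itself when aimed within 20 mm of a code's centre, window 30 to 160 mm from it, within 0.5 rad of square
- card: reorder card, a white 64 x 90 mm card on a clear fixed easel behind the counter's middle, leaning back: its face (+z of this body) looks up and towards the robot, 0.7 rad from vertical; origin at the centre of the card's face and of the barcode printed on it, about 36 mm above the counter
- docket_code (a point): centre of the barcode (22 x 48 mm) on the delivery docket, a white slip on a narrow wooden clipboard 160 x 70 x 3 mm lying flat on the counter between mat and tray; the code is at its far end, facing straight up, 4 mm above the counter
- recess1 (a point): centre of the floor of the tray recess in the near row (-x), right (-y), 6 mm above the counter
- recess2 (a point): centre of the floor of the tray recess in the near row (-x), left (+y), 6 mm above the counter
- recess3 (a point): centre of the floor of the tray recess in the far row (+x), right (-y), 6 mm above the counter
- recess4 (a point): centre of the floor of the tray recess in the far row (+x), left (+y), 6 mm above the counter
- new1: white lidded cardboard pendant box, 56 (x) x 84 (y) x 46 mm high, about 90 g, origin at the centre of its underside, z up through the lid; one of the delivered boxes, on the mat at the start (2 to 4 of the four are present)
- new2: white lidded cardboard pendant box, 56 (x) x 84 (y) x 46 mm high, about 90 g, origin at the centre of its underside, z up through the lid; one of the delivered boxes, on the mat at the start (2 to 4 of the four are present)
- new3: white lidded cardboard pendant box, 56 (x) x 84 (y) x 46 mm high, about 90 g, origin at the centre of its underside, z up through the lid; one of the delivered boxes, on the mat at the start (2 to 4 of the four are present)
- new4: white lidded cardboard pendant box, 56 (x) x 84 (y) x 46 mm high, about 90 g, origin at the centre of its underside, z up through the lid; one of the delivered boxes, on the mat at the start (2 to 4 of the four are present)
- stock1: white lidded cardboard pendant box, 56 (x) x 84 (y) x 46 mm high, about 90 g, origin at the centre of its underside, z up through the lid; stock that is already in recess1 at the start, if present (0 to 2 of the four are)
- stock2: white lidded cardboard pendant box, 56 (x) x 84 (y) x 46 mm high, about 90 g, origin at the centre of its underside, z up through the lid; stock that is already in recess2 at the start, if present (0 to 2 of the four are)
- stock3: white lidded cardboard pendant box, 56 (x) x 84 (y) x 46 mm high, about 90 g, origin at the centre of its underside, z up through the lid; stock that is already in recess3 at the start, if present (0 to 2 of the four are)
- stock4: white lidded cardboard pendant box, 56 (x) x 84 (y) x 46 mm high, about 90 g, origin at the centre of its underside, z up through the lid; stock that is already in recess4 at the start, if present (0 to 2 of the four are)
- bracelet_box: black bracelet case 46 x 210 x 26 mm, not a pendant box; a bystander, origin at its underside; leave it alone
- ring_cone: grey ring-display cone, 52 mm wide, 70 mm high; a bystander, origin at its underside; leave it alone
- padlock: brass padlock, 50 x 60 x 26 mm; a bystander, origin at its underside; leave it alone (not always there)
- tape: black tape dispenser, 55 x 130 mm, 70 mm high; a bystander, origin at its underside; leave it alone (not always there)
- loupe: black jeweller's loupe with steel cover, 38 mm wide, 28 mm high; a bystander, origin at its underside; leave it alone (not always there)
There are look-alikes about, which are no part of the job. Leave any yellow look-alike of the part that bears card alone.

How it is judged (in metres and radians):
On the way, in this order (a step that is already met when the one before it is completed fails the run):
1. the delivery is booked in: the docket's code is read (aim within 20 mm, window 30 to 160 mm away, within 0.52 rad of square, still for 0.8 s) (z of docket_code in the frame of reader between -0.16 and -0.03 m and x of docket_code in the frame of reader between -0.02 and 0.02 m and y of docket_code in the frame of reader between -0.02 and 0.02 m and angle between the z axis of reader and the z axis of tray, either way round below 0.52 rad and linear speed of reader below 0.03 m/s), for 0.8 s.
2. the reader is back in its stand and the tray topped up: every recess holds a seated box, or every delivered box is seated in a recess (((distance between any of new1, new2, new3, new4, stock1 and recess1 below 0.009 m and distance between any of new1, new2, new3, new4, stock2 and recess2 below 0.009 m and distance between any of new1, new2, new3, new4, stock3 and recess3 below 0.009 m and distance between any of new1, new2, new3, new4, stock4 and recess4 below 0.009 m) or ((distance between new1 and recess1 below 0.009 m or distance between new1 and recess2 below 0.009 m or distance between new1 and recess3 below 0.009 m or distance between new1 and recess4 below 0.009 m) and (distance between new2 and recess1 below 0.009 m or distance between new2 and recess2 below 0.009 m or distance between new2 and recess3 below 0.009 m or distance between new2 and recess4 below 0.009 m) and (distance between new3 and recess1 below 0.009 m or distance between new3 and recess2 below 0.009 m or distance between new3 and recess3 below 0.009 m or distance between new3 and recess4 below 0.009 m) and (distance between new4 and recess1 below 0.009 m or distance between new4 and recess2 below 0.009 m or distance between new4 and recess3 below 0.009 m or distance between new4 and recess4 below 0.009 m))) and angle between each of new1, new2, new3, new4's own z axis and vertical below 0.1 rad and horizontal distance between reader and stand below 0.012 m and z of reader in the frame of stand below 0.02 m and angle between reader's own z axis and vertical below 0.15 rad and linear speed of each of new1, new2, new3, new4 below 0.03 m/s), for 0.2 s.
3. the right code is read: tray label if all recesses are filled, else reorder card (aim within 20 mm, window 30 to 160 mm away, within 0.52 rad of square, still for 0.8 s) ((((horizontal distance between any of new1, new2, new3, new4, stock1 and recess1 below 0.048 m and horizontal distance between any of new1, new2, new3, new4, stock2 and recess2 below 0.048 m and horizontal distance between any of new1, new2, new3, new4, stock3 and recess3 below 0.048 m and horizontal distance between any of new1, new2, new3, new4, stock4 and recess4 below 0.048 m) and (z of tray_label in the frame of reader between -0.16 and -0.03 m and x of tray_label in the frame of reader between -0.02 and 0.02 m and y of tray_label in the frame of reader between -0.02 and 0.02 m and angle between the z axis of reader and the z axis of tray, either way round below 0.52 rad and linear speed of reader below 0.03 m/s)) or (not (horizontal distance between any of new1, new2, new3, new4, stock1 and recess1 below 0.048 m and horizontal distance between any of new1, new2, new3, new4, stock2 and recess2 below 0.048 m and horizontal distance between any of new1, new2, new3, new4, stock3 and recess3 below 0.048 m and horizontal distance between any of new1, new2, new3, new4, stock4 and recess4 below 0.048 m) and (z of card in the frame of reader between -0.16 and -0.03 m and x of card in the frame of reader between -0.02 and 0.02 m and y of card in the frame of reader between -0.02 and 0.02 m and angle between the z axis of reader and the z axis of card, either way round below 0.52 rad and linear speed of reader below 0.03 m/s)))), for 0.8 s.
At the end, for the whole second after the job is handed in: Tray full, or every delivered box in it: boxes upright on the floor of a recess, within 9 mm of its centre; earlier stock still in its recesses; surplus upright within 270 mm of the mat's centre; reader upright on the floor of the stand's cup, within 12 mm of its centre; all at rest (((distance between any of new1, new2, new3, new4, stock1 and recess1 below 0.009 m and distance between any of new1, new2, new3, new4, stock2 and recess2 below 0.009 m and distance between any of new1, new2, new3, new4, stock3 and recess3 below 0.009 m and distance between any of new1, new2, new3, new4, stock4 and recess4 below 0.009 m) or ((distance between new1 and recess1 below 0.009 m or distance between new1 and recess2 below 0.009 m or distance between new1 and recess3 below 0.009 m or distance between new1 and recess4 below 0.009 m) and (distance between new2 and recess1 below 0.009 m or distance between new2 and recess2 below 0.009 m or distance between new2 and recess3 below 0.009 m or distance between new2 and recess4 below 0.009 m) and (distance between new3 and recess1 below 0.009 m or distance between new3 and recess2 below 0.009 m or distance between new3 and recess3 below 0.009 m or distance between new3 and recess4 below 0.009 m) and (distance between new4 and recess1 below 0.009 m or distance between new4 and recess2 below 0.009 m or distance between new4 and recess3 below 0.009 m or distance between new4 and recess4 below 0.009 m))) and angle between each of new1, new2, new3, new4, stock1, stock2, stock3, stock4's own z axis and vertical below 0.1 rad and distance between stock1 and recess1 below 0.009 m and distance between stock2 and recess2 below 0.009 m and distance between stock3 and recess3 below 0.009 m and distance between stock4 and recess4 below 0.009 m and (distance between new1 and recess1 below 0.009 m or distance between new1 and recess2 below 0.009 m or distance between new1 and recess3 below 0.009 m or distance between new1 and recess4 below 0.009 m or (horizontal distance between new1 and mat below 0.27 m and height (world z) of new1 below 0.02 m)) and (distance between new2 and recess1 below 0.009 m or distance between new2 and recess2 below 0.009 m or distance between new2 and recess3 below 0.009 m or distance between new2 and recess4 below 0.009 m or (horizontal distance between new2 and mat below 0.27 m and height (world z) of new2 below 0.02 m)) and (distance between new3 and recess1 below 0.009 m or distance between new3 and recess2 below 0.009 m or distance between new3 and recess3 below 0.009 m or distance between new3 and recess4 below 0.009 m or (horizontal distance between new3 and mat below 0.27 m and height (world z) of new3 below 0.02 m)) and (distance between new4 and recess1 below 0.009 m or distance between new4 and recess2 below 0.009 m or distance between new4 and recess3 below 0.009 m or distance between new4 and recess4 below 0.009 m or (horizontal distance between new4 and mat below 0.27 m and height (world z) of new4 below 0.02 m)) and linear speed of each of new1, new2, new3, new4, stock1, stock2, stock3, stock4, reader below 0.02 m/s and horizontal distance between reader and stand below 0.012 m and z of reader in the frame of stand below 0.02 m and angle between reader's own z axis and vertical below 0.15 rad); the robot touches nothing.
It fails at once if the tray label is read while a recess is empty (not (horizontal distance between any of new1, new2, new3, new4, stock1 and recess1 below 0.048 m and horizontal distance between any of new1, new2, new3, new4, stock2 and recess2 below 0.048 m and horizontal distance between any of new1, new2, new3, new4, stock3 and recess3 below 0.048 m and horizontal distance between any of new1, new2, new3, new4, stock4 and recess4 below 0.048 m) and (z of tray_label in the frame of reader between -0.16 and -0.03 m and x of tray_label in the frame of reader between -0.02 and 0.02 m and y of tray_label in the frame of reader between -0.02 and 0.02 m and angle between the z axis of reader and the z axis of tray, either way round below 0.52 rad and linear speed of reader below 0.03 m/s)).
It fails at once if the reorder card is read while the tray is full ((horizontal distance between any of new1, new2, new3, new4, stock1 and recess1 below 0.048 m and horizontal distance between any of new1, new2, new3, new4, stock2 and recess2 below 0.048 m and horizontal distance between any of new1, new2, new3, new4, stock3 and recess3 below 0.048 m and horizontal distance between any of new1, new2, new3, new4, stock4 and recess4 below 0.048 m) and (z of card in the frame of reader between -0.16 and -0.03 m and x of card in the frame of reader between -0.02 and 0.02 m and y of card in the frame of reader between -0.02 and 0.02 m and angle between the z axis of reader and the z axis of card, either way round below 0.52 rad and linear speed of reader below 0.03 m/s)).
It fails at once if a box is let go more than about 10 cm above the counter ((height (world z) of new1 above 0.1 m and contact force between the fingers and new1 below 0.01 N and contact force between new1 and anything else below 0.01 N) or (height (world z) of new2 above 0.1 m and contact force between the fingers and new2 below 0.01 N and contact force between new2 and anything else below 0.01 N) or (height (world z) of new3 above 0.1 m and contact force between the fingers and new3 below 0.01 N and contact force between new3 and anything else below 0.01 N) or (height (world z) of new4 above 0.1 m and contact force between the fingers and new4 below 0.01 N and contact force between new4 and anything else below 0.01 N) or (height (world z) of stock1 above 0.1 m and contact force between the fingers and stock1 below 0.01 N and contact force between stock1 and anything else below 0.01 N) or (height (world z) of stock2 above 0.1 m and contact force between the fingers and stock2 below 0.01 N and contact force between stock2 and anything else below 0.01 N) or (height (world z) of stock3 above 0.1 m and contact force between the fingers and stock3 below 0.01 N and contact force between stock3 and anything else below 0.01 N) or (height (world z) of stock4 above 0.1 m and contact force between the fingers and stock4 below 0.01 N and contact force between stock4 and anything else below 0.01 N)).
It fails at once if the reader is dropped (height (world z) of reader above 0.07 m and contact force between the fingers and reader below 0.01 N and contact force between reader and anything else below 0.01 N).
It fails at once if a bystander is pushed more than 4 cm or tipped over (distance of any of bracelet_box, ring_cone, padlock, tape, loupe from where it was at the start of the episode above 0.04 m or angle between any of bracelet_box, ring_cone, padlock, tape, loupe's own z axis and vertical above 0.5 rad).
Of new1, new2, new3, new4 only 2 to 4 are there at a start; the rules pass over those that are not, and their reading is None.
Of stock1, stock2, stock3, stock4, padlock, tape, loupe only 1 to 2 are there at a start; the rules pass over those that are not, and their reading is None.
At some moment in a run one of new1, new2, new3, new4 may be knocked a few centimetres aside while the robot is not near it.
It also fails if it takes over 208 s, if anything falls off the work surface, if the arm or the gripper's body presses on something with over 40 N, if the wrist force passes 120 N, or if a joint passes its speed limit or range.

## Working session

There is one attempt and no reset: what is moved stays moved. The work goes in short steps, Python scripts to look and compute and a tool call to move; the robot and the scene stay as the last step left them, time stands still between calls to the robot, and variables do not carry over. Pictures are saved under pics/ and viewed, at most 14 in all, crops included, and the job is handed in when it is done.

Besides the shell and the picture viewer there is one more tool, called after "Emit:" as a command line: name --argument value ..., lists and objects as JSON in quotes. step_arm: Moves the arm, as the interface text tells. Its arguments: {"type":"object","properties":{"motion":{"type":"array"}},"required":["motion"]}

```bash
mkdir -p pics; python3 - <<'E'
from station import *
import cv2,numpy as np
print(state())
for n in("top","scene","wrist"):
    p,d=snapshot(n); cv2.imwrite(f"pics/{n}0.png",p[:,:,::-1]); np.save(f"pics/{n}0.npy",d)
    print(n,camera_info(n))
E
```

```text
{'time_s': 0.0, 'qpos': array([-1.01692748e+00,  3.59366988e-01,  1.10671301e-02, -3.80845133e-04,
       -1.22409348e+00, -2.88110733e-01]), 'joint_vel': array([ 0.00060737,  0.00092371, -0.00066703, -0.0007736 , -0.00028898,
       -0.00036412]), 'effort': array([ 2.75812827e-04, -5.82719886e+01,  2.93051594e+01,  6.99706793e+00,
        7.03178113e-03, -9.70552696e-05]), 'ee_pos': array([ 177.14545575, -650.83278829,  225.63362202]), 'orientation': array([ 4.15979265e-01, -3.11360116e+00, -2.51913735e-03]), 'ft_force': array([ 0.84473479,  0.79722035, -0.56326196]), 'wrist_torque': array([ 0.07092374,  0.01552684, -0.01667764]), 'gripper_force': 0.0, 'finger_gap': 1.004059669705926}
top {'fx': 544.75794751371, 'fy': 544.75794751371, 'cx': 274.81426668276134, 'cy': 202.02524511724332, 'rvec': array([ 2.20838977, -2.20104114,  0.03928656]), 'tvec': array([ -44.69526631,  525.68011104, 1765.67208665])}
scene {'fx': 389.42245174921936, 'fy': 389.42245174921936, 'cx': 274.26214099854445, 'cy': 209.71436705378858, 'rvec': array([ 1.33332722,  2.40659066, -0.76066411]), 'tvec': array([ 309.84297359, -338.90812344, 1307.79238414])}
wrist {'fx': 361.4166247581391, 'fy': 361.4166247581391, 'cx': 279.0656022371627, 'cy': 210.91784024112803, 'tool_from_camera': array([[ 6.72276852e-04, -9.52236134e-01, -3.05361906e-01,
         8.13937879e+01],
       [ 9.99999730e-01,  7.31117219e-04, -7.83318500e-05,
        -1.61823714e+00],
       [ 2.97845765e-04, -3.05361771e-01,  9.52236368e-01,
        -1.59044057e+02],
       [ 0.00000000e+00,  0.00000000e+00,  0.00000000e+00,
         1.00000000e+00]])}
```

View pics/top0.png

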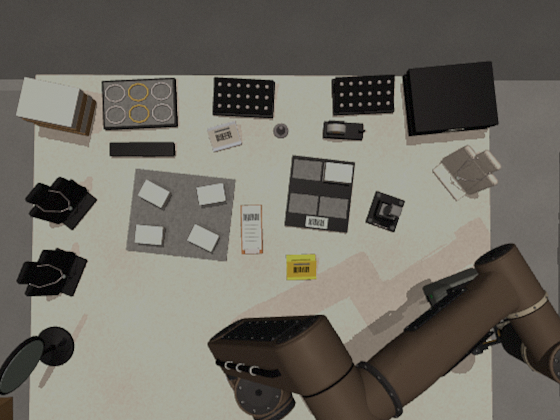

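View pics/scene0.png

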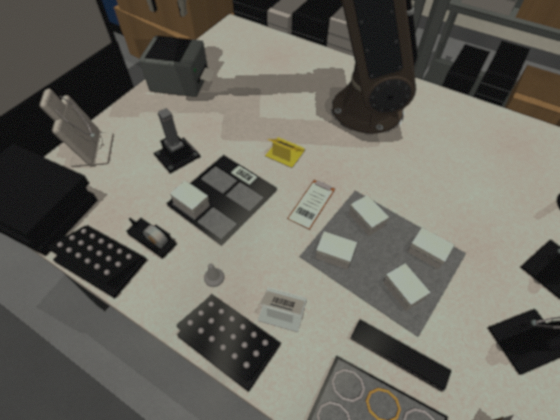

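Top view: four delivered boxes on the mat at (154,194), (211,195), (149,235) and (203,238). The tray is at (320,194), with only its far-right recess (338,173) holding stock. The docket is at (251,230) with its code at the far end (251,213), the tray label at (317,223) and the reader in its stand at (386,211). The white card is at (224,135), and the yellow look-alike at (301,267) is to be left alone.

With 3 empty recesses and 4 boxes the tray will be filled, so the tray label is the second code.

```bash
cat > h.py <<'E'
from station import *
import cv2,numpy as np
from scipy.spatial.transform import Rotation as R
def pose(s=None):
    s=s or state(); return R.from_rotvec(s['orientation']).as_matrix(),np.array(s['ee_pos'])
def cam(n,s=None):
    c=camera_info(n); K=np.array([[c['fx'],0,c['cx']],[0,c['fy'],c['cy']],[0,0,1]])
    if n=='wrist':
        Rt,t=pose(s); M=c['tool_from_camera']; return K,Rt@M[:3,:3],Rt@M[:3,3]+t
    Rw=R.from_rotvec(c['rvec']).as_matrix(); return K,Rw.T,-Rw.T@c['tvec']
def ray(C,uv):
    K,Rc,o=C; d=(Rc@np.linalg.inv(K)@np.c_[np.atleast_2d(uv),np.ones(len(np.atleast_2d(uv)))].T).T
    return o,d
def plane(C,uv,z):
    o,d=ray(C,uv); return o+d*((z-o[2])/d[:,2])[:,None]
def depthpt(C,uv,dm):
    o,d=ray(C,uv); return o+d*np.array(dm)[:,None]
def tri(Ca,ua,Cb,ub):
    oa,da=ray(Ca,ua);ob,db=ray(Cb,ub);da=da[0]/np.linalg.norm(da[0]);db=db[0]/np.linalg.norm(db[0])
    s=np.linalg.lstsq(np.c_[da,-db],ob-oa,rcond=None)[0];a=oa+s[0]*da;b=ob+s[1]*db
    return (a+b)/2,np.linalg.norm(a-b)
def proj(C,P):
    K,Rc,o=C; q=(np.atleast_2d(P)-o)@Rc; q=q@K.T; return q[:,:2]/q[:,2:]
def go(x,y,z,ydir=None,s=None):
    "tool-frame shift to world xyz, tool vertical, tool y axis along heading ydir (deg, mod 180)"
    Rt,t=pose(s); d=Rt.T@(np.array([x,y,z])-t); zz=np.array([0,0,-1.])
    if ydir is None: yy=Rt[:,1].copy()
    else:
        yy=np.array([np.cos(np.radians(ydir)),np.sin(np.radians(ydir)),0])
        if yy@Rt[:,1]<0: yy=-yy
    yy[2]=0; yy/=np.linalg.norm(yy); T=np.c_[np.cross(yy,zz),yy,zz]
    w=np.degrees(R.from_matrix(Rt.T@T).as_rotvec()); return np.round(d,1),np.round(w,1)
E
python3 - <<'E'
from h import *
Rt,t=pose();print('tool axes\n',Rt.round(3),t)
p=cv2.imread('pics/top0.png');dep=np.load('pics/top0.npy');C=cam('top');print('cam',C[2])
g=cv2.cvtColor(p,cv2.COLOR_BGR2GRAY);hsv=cv2.cvtColor(p,cv2.COLOR_BGR2HSV)
m=np.zeros_like(g);m[150:265,115:240]=255
m=((g>150)&(m>0)).astype(np.uint8)
for c in cv2.findContours(m,0,1)[0]:
    if 300<cv2.contourArea(c)<1200:
        r=cv2.minAreaRect(c);k=np.zeros_like(g);cv2.drawContours(k,[c],0,1,-1);k=cv2.erode(k,np.ones((7,7)));v,u=np.nonzero(k)
        P=depthpt(C,np.c_[u,v],dep[v,u]);b=cv2.boxPoints(r);B=plane(C,b,49)
        e=[np.linalg.norm(B[i+1]-B[i]) for i in(0,1)];l=B[2]-B[1] if e[1]>e[0] else B[1]-B[0]
        print(np.round(r[0]),'z',np.median(P[:,2]).round(1),'ctr',plane(C,r[0],49).round(1),np.round(e),'long dir',np.degrees(np.arctan2(l[1],l[0])).round(1))
for n,uv,z in [('docket',(251,213),4),('label',(317,223),16),('tray',(320,194),16),('card',(224,135),36),('stand',(386,211),12),('reader top',(392,209),172),('stock3',(339,173),52)]:
    u,v=uv;print(n,plane(C,uv,z).round(1),depthpt(C,uv,[dep[v,u]]).round(1))
E
```

```text
tool axes
 [[-0.965 -0.263 -0.   ]
 [-0.263  0.965  0.001]
 [ 0.     0.001 -1.   ]] [ 177.18155132 -650.94531701  225.87424862]
cam [ 464.84410776  -40.79248412 1782.74818532]
docket [[489.9  34.7   4. ]] [[489.9  34.6   5.6]]
label [[ 458.  -179.9   16. ]] [[ 458.  -180.3   10.7]]
tray [[ 552.2 -189.6   16. ]] [[ 552.3 -189.8   13.6]]
card [[740.4 121.5  36. ]] [[740.5 121.6  35.5]]
stand [[ 497.7 -404.6   12. ]] [[ 496.  -385.4  105.2]]
reader top [[ 500.7 -389.5  172. ]] [[ 500.7 -389.1  173.4]]
stock3 [[ 617.5 -247.    52. ]] [[ 618.1 -247.9   45.2]]
```

View pics/wrist0.png

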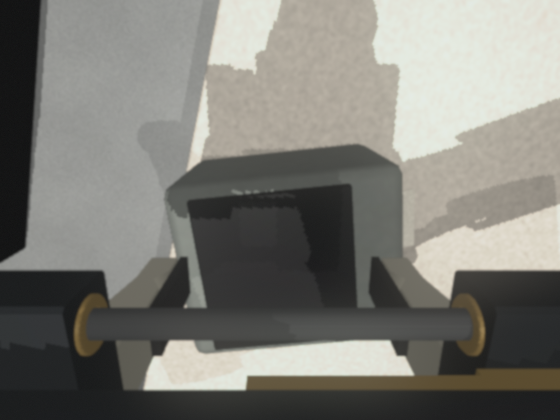

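Wrist view: a grey bin below the start pose, nothing of the job. Next I refine the top-view measurements with better masks.

```bash
python3 - <<'E'
from h import *
p=cv2.imread('pics/top0.png');dep=np.load('pics/top0.npy');C=cam('top')
g=cv2.cvtColor(p,cv2.COLOR_BGR2GRAY)
print('gray',g[194,154],g[180,170],g[195,211],g[194,320],g[210,250],g[173,339])
cs=[]
for (a,b,c,d) in [(160,262,132,232),(155,235,284,356)]:
  m=np.zeros_like(g);sub=g[a:b,c:d]
  t,_=cv2.threshold(sub,0,255,cv2.THRESH_OTSU);m[a:b,c:d]=sub>t
  print('thr',t)
  for c in cv2.findContours(m,0,1)[0]:
    if 100<cv2.contourArea(c)<1500:
        r=cv2.minAreaRect(c);k=np.zeros_like(g);cv2.drawContours(k,[c],0,1,-1);k=cv2.erode(k,np.ones((7,7)));v,u=np.nonzero(k)
        P=depthpt(C,np.c_[u,v],dep[v,u]);z=np.median(P[:,2]);B=plane(C,cv2.boxPoints(r),z)
        e=[np.linalg.norm(B[i+1]-B[i]) for i in(0,1)];l=B[2]-B[1] if e[1]>e[0] else B[1]-B[0]
        print(np.round(r[0]),'z',z.round(1),'ctr',plane(C,r[0],z).round(1),np.round(e),'long dir',np.degrees(np.arctan2(l[1],l[0])).round(1))
# tray outline, mat outline
for nm,lo,hi,(a,b,c,d),z in [('dark tray',0,62,(145,245,275,362),16),('stand',0,62,(180,240,362,410),12)]:
  m=np.zeros_like(g);m[a:b,c:d]=((g[a:b,c:d]<hi))*255
  m=cv2.morphologyEx(m,cv2.MORPH_CLOSE,np.ones((25,25)) if nm[0]=='d' else np.ones((5,5)))
  c=max(cv2.findContours(m,0,1)[0],key=cv2.contourArea);r=cv2.minAreaRect(c);B=plane(C,cv2.boxPoints(r),z)
  print(nm,r,plane(C,r[0],z).round(1),[(np.linalg.norm(B[i+1]-B[i]).round(),np.degrees(np.arctan2(*(B[i+1]-B[i])[1::-1])).round(1)) for i in(0,1)])
print(go(540,-390,330,None))
E
```

```text
gray 167 107 168 39 169 166
thr 132.0
[203. 237.] z 49.4 ctr [[411.  186.4  49.4]] [57. 85.] long dir -115.3
[148. 234.] z 48.7 ctr [[420.5 359.5  48.7]] [58. 85.] long dir -95.5
[182. 239.] z 0.6 ctr [[404.3 261.3   0.6]] [324. 143.] long dir -89.8
[210. 194.] z 49.0 ctr [[550.6 162.5  49. ]] [84. 58.] long dir -80.3
[153. 193.] z 48.3 ctr [[551.7 345.1  48.3]] [57. 85.] long dir -118.6
[182. 178.] z -1.0 ctr [[604.  263.4  -1. ]] [325. 118.] long dir -89.8
thr 116.0
[316. 222.] z 15.9 ctr [[ 461.8 -177.3   15.9]] [35. 70.] long dir -96.9
[338. 172.] z 51.6 ctr [[ 620.2 -244.5   51.6]] [58. 85.] long dir -96.2
[320. 194.] z 1.1 ctr [[ 551.2 -189.2    1.1]] [233. 259.] long dir 179.9
[288. 188.] z -0.9 ctr [[572.3 -86.   -0.9]] [ 26. 217.] long dir -179.9
dark tray ((319.4138488769531, 193.59402465820312), (62.48765182495117, 70.23064422607422), 6.4588165283203125) [[ 553.5 -187.7   16. ]] [(np.float64(228.0), np.float64(-6.3)), (np.float64(203.0), np.float64(-96.3))]
stand ((384.64727783203125, 211.18560791015625), (29.985137939453125, 32.8564453125), 19.09349250793457) [[ 497.1 -400.2   12. ]] [(np.float64(107.0), np.float64(-19.2)), (np.float64(97.0), np.float64(-109.0))]
(array([-418.6,  156.6, -104. ]), array([ 0.1, -0. ,  0. ]))
```

Sizes and heights fit the text: boxes 57x85 with tops at 49 mm, label 35x70 at 16 mm, stand 107x97 at yaw about -19°, and tray yaw about -6.3°. Now a look at the reader from above with the tool turned square to the stand.

```bash
python3 - <<'E'
from h import *
print(go(510,-370,330,160.8))
E
```

```text
(array([-394.9,  183.8, -104. ]), array([  0.1,   0. , -55.6]))
```

Emit:
step_arm --motion '[{"dx": -50,"dy": 23,"dz": -60,"wz": -8,"fingers": 87},{"dx": -110,"dy": 50,"dz": -104,"wz": -16,"fingers": 87},{"dx": -170,"dy": 79,"dz": -104,"wz": -25,"fingers": 87},{"dx": -230,"dy": 107,"dz": -104,"wz": -34,"fingers": 87},{"dx": -285,"dy": 133,"dz": -104,"wz": -43,"fingers": 87},{"dx": -340,"dy": 158,"dz": -104,"wz": -50,"fingers": 87},{"dx": -395,"dy": 184,"dz": -104,"wz": -55.6,"fingers": 87},{"dx": -395,"dy": 184,"dz": -104,"wz": -55.6,"fingers": 87}]'

```text
validation failed for argument at $.mo...
```

```bash
python3 - <<'E'
from h import *
s=state();print(s['time_s'],s['ee_pos'],s['qpos'].round(2),s['joint_vel'].round(3))
p,d=snapshot('wrist');cv2.imwrite('pics/w1.png',p[:,:,::-1]);np.save('pics/w1.npy',d);np.save('pics/w1p.npy',{k:s[k] for k in('ee_pos','orientation')})
C=cam('wrist',s);print(C[2],proj(C,[[500,-395,172],[497,-400,12]]).round())
v,u=np.mgrid[0:420,0:560];P=depthpt(C,np.c_[u.ravel(),v.ravel()],d.ravel())
k=(d.ravel()>0)&(P[:,2]>155)&(P[:,2]<190)&(np.hypot(P[:,0]-500,P[:,1]+395)<60)
Q=P[k];print(k.sum(),np.median(Q[:,2]))
r=cv2.minAreaRect(Q[:,:2].astype(np.float32));print(r)
E
```

```text
0.15 [ 177.18155132 -650.94531701  225.87424862] [-1.02  0.36  0.01 -0.   -1.22 -0.29] [-0.    -0.002  0.003  0.001  0.001 -0.   ]
[  99.14165729 -674.06478965  384.92679138] [[451. 604.]
 [396. 445.]]
0 nan
((0.0, 0.0), (0.0, 0.0), 0.0)
  return _methods._mean(a, axis=axis, dtype=dtype,
  ret = ret.dtype.type(ret / rcount)
```

View pics/w1.png

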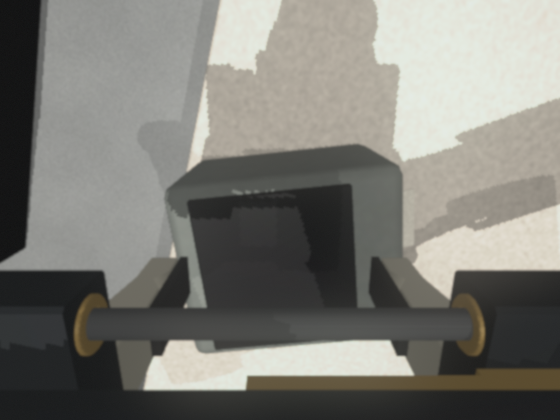

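The move was refused whole, so the picture is unchanged. I think every row needs all seven keys, so I'll resend with them filled in.

Emit:
step_arm --motion '[{"dx": -50,"dy": 23,"dz": -60,"wx": 0,"wy": 0,"wz": -8,"fingers": 87},{"dx": -110,"dy": 50,"dz": -104,"wx": 0,"wy": 0,"wz": -16,"fingers": 87},{"dx": -170,"dy": 79,"dz": -104,"wx": 0,"wy": 0,"wz": -25,"fingers": 87},{"dx": -230,"dy": 107,"dz": -104,"wx": 0,"wy": 0,"wz": -34,"fingers": 87},{"dx": -285,"dy": 133,"dz": -104,"wx": 0,"wy": 0,"wz": -43,"fingers": 87},{"dx": -340,"dy": 158,"dz": -104,"wx": 0,"wy": 0,"wz": -50,"fingers": 87},{"dx": -395,"dy": 184,"dz": -104,"wx": 0,"wy": 0,"wz": -55.6,"fingers": 87},{"dx": -395,"dy": 184,"dz": -104,"wx": 0,"wy": 0,"wz": -55.6,"fingers": 87}]'

```text
time_s: 1.2
ee_pos: [512.1, -367.6, 330.2]
orientation: [-1.825, 2.557, 0.001]
ft_force: [0.2, -0.4, -0.5]
finger_gap: 0.991
gripper_force: 0.0
```

```bash
cat > look.py <<'E'
from h import *
def look(name):
    s=state();p,d=snapshot('wrist');p=p[:,:,::-1].copy();cv2.imwrite(f'pics/{name}.png',p)
    print('t',s['time_s'],s['ee_pos'].round(1),'q',s['qpos'].round(2),'v',abs(s['joint_vel']).max().round(3))
    C=cam('wrist',s);v,u=np.mgrid[0:420,0:560];P=depthpt(C,np.c_[u.ravel(),v.ravel()],d.ravel()).reshape(420,560,3);P[d<=0]=np.nan
    return s,C,p,d,P
def rect(P,k):
    Q=P[k];r=cv2.minAreaRect(Q[:,:2].astype(np.float32));b=cv2.boxPoints(r)
    e=[b[1]-b[0],b[2]-b[1]];e.sort(key=np.linalg.norm)
    return np.round(r[0],1),'z',np.median(Q[:,2]).round(1),'size',[np.linalg.norm(x).round(1) for x in e],'long dir',np.degrees(np.arctan2(e[1][1],e[1][0])).round(1),'n',k.sum()
E
python3 - <<'E'
from look import *
s,C,p,d,P=look('w2')
x,y,z=P[...,0],P[...,1],P[...,2]
near=np.hypot(x-500,y+395)<90
for lo,hi in((160,185),(50,66),(8,16)): 
    k=near&(z>lo)&(z<hi); print(lo,rect(P,k) if k.sum()>20 else k.sum())
print(proj(C,[[497,-400,172],[497,-400,12]]).round())
E
```

```text
t 1.2 [ 512.1 -367.6  330.2] q [-0.31  0.24  0.08 -0.   -1.41 -0.02] v 0.392
160 (array([ 501.4, -404.3]), 'z', np.float64(172.4), 'size', [np.float32(30.0), np.float32(32.4)], 'long dir', np.float32(70.2), 'n', np.int64(1258))
50 (array([ 502.3, -404.5]), 'z', np.float64(59.2), 'size', [np.float32(54.1), np.float32(67.3)], 'long dir', np.float32(71.0), 'n', np.int64(956))
8 (array([ 502.2, -404.6]), 'z', np.float64(12.7), 'size', [np.float32(98.3), np.float32(110.0)], 'long dir', np.float32(-19.0), 'n', np.int64(3899))
[[286. 153.]
 [284. 134.]]
```

View pics/w2.png

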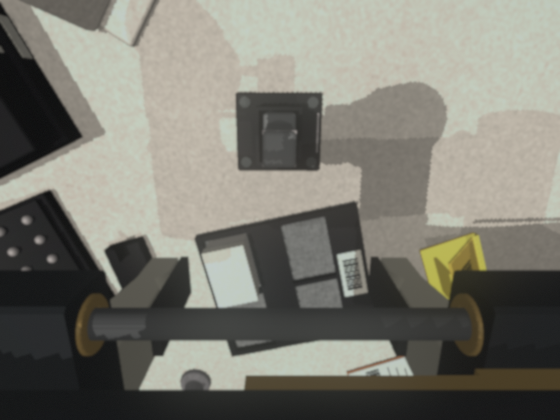

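Wrist view: the reader stands in its cup at (279,131). The tray has its label at (350,272) and stock at (228,277), and the yellow look-alike is at (455,262). The arm was still settling, so I repeat the measurement.

```bash
python3 - <<'E'
from look import *
for i in range(2): s,C,p,d,P=look(f'w3{i}')
x,y,z=P[...,0],P[...,1],P[...,2]
near=np.hypot(x-500,y+395)<90
for lo,hi in((160,185),(50,66),(8,16)): 
    k=near&(z>lo)&(z<hi); print(lo,rect(P,k) if k.sum()>20 else k.sum())
# independent height check: top view ray of the handle top vs wrist ray
g=cv2.cvtColor(p,cv2.COLOR_BGR2GRAY);v,u=np.nonzero(near&(z>160)&(z<185));uw=(u.mean(),v.mean())
D=np.load('pics/top0.npy');T=cam('top');vv,uu=np.mgrid[0:420,0:560];Q=depthpt(T,np.c_[uu.ravel(),vv.ravel()],D.ravel()).reshape(420,560,3)
kt=(np.hypot(Q[...,0]-500,Q[...,1]+397)<60)&(Q[...,2]>160)&(Q[...,2]<185);vt,ut=np.nonzero(kt)
print('top view handle',rect(Q,kt)); print('two views',tri(C,uw,T,(ut.mean(),vt.mean())))
k=(np.hypot(x-617,y+245)<70)&(z>44)&(z<60);print('stock3',rect(P,k))
E
```

```text
t 1.25 [ 514.  -366.3  329.8] q [-0.31  0.24  0.08 -0.   -1.41 -0.02] v 0.061
t 1.3 [ 512.4 -367.6  329.8] q [-0.31  0.24  0.08 -0.   -1.41 -0.02] v 0.049
160 (array([ 501.5, -404.4]), 'z', np.float64(172.4), 'size', [np.float32(30.1), np.float32(32.5)], 'long dir', np.float32(70.2), 'n', np.int64(1254))
50 (array([ 502.3, -404.4]), 'z', np.float64(59.2), 'size', [np.float32(54.0), np.float32(67.0)], 'long dir', np.float32(71.0), 'n', np.int64(943))
8 (array([ 502.3, -404.3]), 'z', np.float64(12.8), 'size', [np.float32(98.2), np.float32(110.0)], 'long dir', np.float32(-19.0), 'n', np.int64(3900))
top view handle (array([ 496.1, -400.1]), 'z', np.float64(170.6), 'size', [np.float32(30.2), np.float32(33.0)], 'long dir', np.float32(71.7), 'n', np.int64(114))
two views (array([ 499.13995417, -403.15122112,  154.30643402]), np.float64(5.923080865982452))
stock3 (array([ 624.7, -248. ]), 'z', np.float64(53.2), 'size', [np.float32(57.7), np.float32(86.2)], 'long dir', np.float32(84.3), 'n', np.int64(2560))
```

Heights agree: handle top 171–172 mm, rim 59, base 12.8. The two cameras differ by about 5 mm in xy, so I close in above the handle and measure again from a settled pose.

```bash
python3 - <<'E'
from h import *
s=state();print(s['ee_pos'],go(500.5,-403.5,220,160.9))
E
```

```text
[ 511.16528407 -368.65575474  329.96851512] (array([ 36.4,  -1.4, 110. ]), array([0.1, 0. , 0.1]))
```

Emit:
step_arm --motion '[{"dx": 9,"dy": 0,"dz": 20,"wx": 0,"wy": 0,"wz": 0,"fingers": 87},{"dx": 18,"dy": -1,"dz": 60,"wx": 0,"wy": 0,"wz": 0,"fingers": 87},{"dx": 30,"dy": -1,"dz": 90,"wx": 0,"wy": 0,"wz": 0,"fingers": 87},{"dx": 36,"dy": -1.5,"dz": 110,"wx": 0,"wy": 0,"wz": 0,"fingers": 87},{"dx": 36,"dy": -1.5,"dz": 110,"wx": 0,"wy": 0,"wz": 0,"fingers": 87},{"dx": 36,"dy": -1.5,"dz": 110,"wx": 0,"wy": 0,"wz": 0,"fingers": 87},{"dx": 36,"dy": -1.5,"dz": 110,"wx": 0,"wy": 0,"wz": 0,"fingers": 87},{"dx": 36,"dy": -1.5,"dz": 110,"wx": 0,"wy": 0,"wz": 0,"fingers": 87}]'

```text
time_s: 2.35
ee_pos: [500.0, -404.5, 221.5]
orientation: [-1.82, 2.559, -0.002]
ft_force: [0.3, 0.7, 0.1]
finger_gap: 0.99
gripper_force: 0.0
```

```bash
python3 - <<'E'
from look import *
for i in range(2): s,C,p,d,P=look(f'w4{i}')
x,y,z=P[...,0],P[...,1],P[...,2]
near=np.hypot(x-500,y+400)<90
for lo,hi in((160,185),(50,66),(8,16)): 
    k=near&(z>lo)&(z<hi); print(lo,rect(P,k) if k.sum()>20 else k.sum())
k=near&(z>160)&(z<185); r=rect(P,k); print(go(r[0][0],r[0][1],129,160.8,s)); print(np.argwhere(k).mean(0))
E
```

```text
t 2.35 [ 500.  -404.5  221.5] q [-0.38  0.31 -0.07  0.   -1.19  0.04] v 0.004
t 2.4 [ 500.  -404.4  221.3] q [-0.38  0.31 -0.07  0.   -1.19  0.04] v 0.005
160 (array([ 501.7, -404.5]), 'z', np.float64(172.4), 'size', [np.float32(30.3), np.float32(33.0)], 'long dir', np.float32(70.4), 'n', np.int64(2471))
50 (array([ 502.4, -404.4]), 'z', np.float64(59.0), 'size', [np.float32(54.0), np.float32(67.9)], 'long dir', np.float32(71.1), 'n', np.int64(1689))
8 (array([ 502.2, -404.8]), 'z', np.float64(12.8), 'size', [np.float32(99.0), np.float32(110.1)], 'long dir', np.float32(-19.1), 'n', np.int64(5443))
(array([-0.5, -1.6, 92.3]), array([-0.1, -0. ,  0. ]))
[232.86483205 280.22501012]
```

View pics/w41.png

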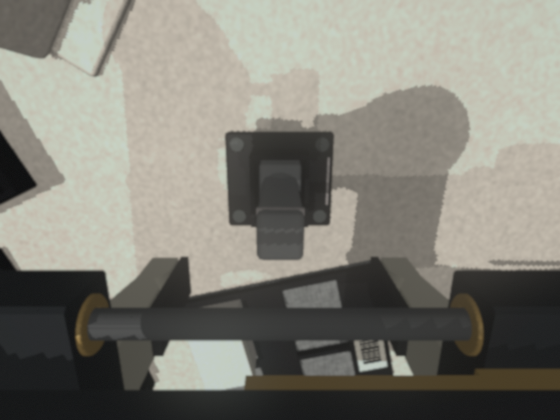

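Close crop confirms the choice: the grey reader's handle top is centred at (280,233), between the fingers. Descend and grip.

Emit:
step_arm --motion '[{"dx": -0.5,"dy": -1.5,"dz": 35,"wx": 0,"wy": 0,"wz": 0,"fingers": 87},{"dx": -0.5,"dy": -1.5,"dz": 70,"wx": 0,"wy": 0,"wz": 0,"fingers": 87},{"dx": -0.5,"dy": -1.5,"dz": 92,"wx": 0,"wy": 0,"wz": 0,"fingers": 87},{"dx": -0.5,"dy": -1.5,"dz": 92,"wx": 0,"wy": 0,"wz": 0,"fingers": 60},{"dx": -0.5,"dy": -1.5,"dz": 92,"wx": 0,"wy": 0,"wz": 0,"fingers": 20},{"dx": -0.5,"dy": -1.5,"dz": 92,"wx": 0,"wy": 0,"wz": 0,"fingers": 20},{"dx": -0.5,"dy": -1.5,"dz": 92,"wx": 0,"wy": 0,"wz": 0,"fingers": 20},{"dx": -0.5,"dy": -1.5,"dz": 92,"wx": 0,"wy": 0,"wz": 0,"fingers": 20}]'

```text
time_s: 3.45
ee_pos: [501.4, -404.6, 129.1]
orientation: [-1.82, 2.56, -0.001]
ft_force: [-0.3, 0.9, 0.1]
finger_gap: 0.486
gripper_force: 0.0
```

Emit:
step_arm --motion '[{"dx": 0,"dy": 0,"dz": 0,"wx": 0,"wy": 0,"wz": 0,"fingers": 20},{"dx": 0,"dy": 0,"dz": 0,"wx": 0,"wy": 0,"wz": 0,"fingers": 20},{"dx": 0,"dy": 0,"dz": 0,"wx": 0,"wy": 0,"wz": 0,"fingers": 20},{"dx": 0,"dy": 0,"dz": 0,"wx": 0,"wy": 0,"wz": 0,"fingers": 20},{"dx": 0,"dy": 0,"dz": -10,"wx": 0,"wy": 0,"wz": 0,"fingers": 20},{"dx": 0,"dy": 0,"dz": -30,"wx": 0,"wy": 0,"wz": 0,"fingers": 20},{"dx": 0,"dy": 0,"dz": -60,"wx": 0,"wy": 0,"wz": 0,"fingers": 20},{"dx": 0,"dy": 0,"dz": -90,"wx": 0,"wy": 0,"wz": 0,"fingers": 20}]'

```text
time_s: 4.45
ee_pos: [501.1, -404.4, 219.7]
orientation: [1.82, -2.56, -0.0]
ft_force: [1.0, 0.5, -1.5]
finger_gap: 0.339
gripper_force: 30.0
```

```bash
python3 - <<'E'
from h import *
# docket code from top view: orange-edged slip; dark code blob in far end
p=cv2.imread('pics/top0.png');C=cam('top');g=cv2.cvtColor(p,cv2.COLOR_BGR2GRAY)
c=g[200:260,236:268];b=cv2.inRange(p[200:260,236:268],(0,0,0),(255,255,255))
w=((c>140)).astype(np.uint8)
k=np.zeros_like(g);k[203:226,244:259]=(g[203:226,244:259]<115);v,u=np.nonzero(k);print(len(u),np.c_[u,v].min(0),np.c_[u,v].max(0))
ctr=((u.min()+u.max())/2,(v.min()+v.max())/2);print(ctr,plane(C,ctr,4))
s=state();print(s['finger_gap'],s['gripper_force'],s['ee_pos'],s['qpos'].round(2))
print(go(600,-180,210,160.9,s),go(*plane(C,ctr,4)[0][:2],210,160.9,s))
cv2.imwrite('pics/doc.png',cv2.resize(p[190:265,230:275],None,fx=8,fy=8,interpolation=cv2.INTER_CUBIC))
E
```

```text
64 [244 214] [258 220]
(np.float64(251.0), np.float64(217.0)) [[476.83518134  34.61533031   4.        ]]
0.33913535014438734 29.983960390090942 [ 501.11967021 -404.41920343  219.69155736] [-0.38  0.31 -0.07 -0.   -1.19  0.04]
(array([-244.4,  -19.7,    9.7]), array([ 0. ,  0. , -0.1])) (array([-406.7,  167.1,    9.8]), array([ 0. ,  0. , -0.1]))
```

View pics/doc.png

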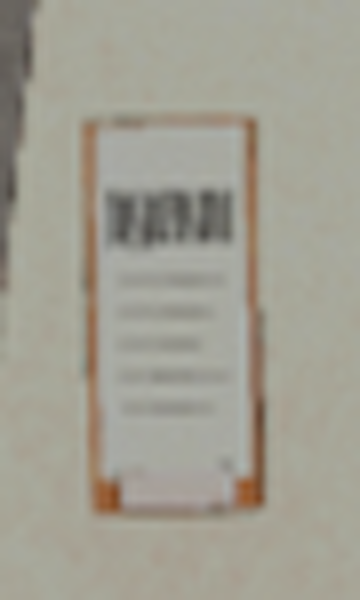

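The docket code's centre is at crop (169,217), full image (251,217), giving (477,35) at z 4; allowing for the wrist/top offset I aim at (480,32). I go round over the far side of the tray, keeping clear of the label.

Emit:
step_arm --motion '[{"dx": -40,"dy": -3,"dz": -5,"wx": 0,"wy": 0,"wz": 0,"fingers": 20},{"dx": -95,"dy": -8,"dz": -5,"wx": 0,"wy": 0,"wz": 0,"fingers": 20},{"dx": -150,"dy": -12,"dz": -5,"wx": 0,"wy": 0,"wz": 0,"fingers": 20},{"dx": -205,"dy": -10,"dz": -5,"wx": 0,"wy": 0,"wz": 0,"fingers": 20},{"dx": -255,"dy": 5,"dz": 0,"wx": 0,"wy": 0,"wz": 0,"fingers": 20},{"dx": -295,"dy": 40,"dz": 5,"wx": 0,"wy": 0,"wz": 0,"fingers": 20},{"dx": -335,"dy": 80,"dz": 10,"wx": 0,"wy": 0,"wz": 0,"fingers": 20},{"dx": -370,"dy": 120,"dz": 15,"wx": 0,"wy": 0,"wz": 0,"fingers": 20}]'

```text
time_s: 5.45
ee_pos: [508.6, -14.0, 203.8]
orientation: [-1.82, 2.56, -0.0]
ft_force: [0.2, 1.8, -2.0]
finger_gap: 0.341
gripper_force: 30.0
```

Emit:
step_arm --motion '[{"dx": -20,"dy": 25,"dz": 4,"wx": 0,"wy": 0,"wz": 0,"fingers": 20},{"dx": -35,"dy": 43.5,"dz": 5,"wx": 0,"wy": 0,"wz": 0,"fingers": 20},{"dx": -35,"dy": 43.5,"dz": 5,"wx": 0,"wy": 0,"wz": 0,"fingers": 20},{"dx": -35,"dy": 43.5,"dz": 5,"wx": 0,"wy": 0,"wz": 0,"fingers": 20},{"dx": -35,"dy": 43.5,"dz": 5,"wx": 0,"wy": 0,"wz": 0,"fingers": 20},{"dx": -35,"dy": 43.5,"dz": 5,"wx": 0,"wy": 0,"wz": 0,"fingers": 20},{"dx": -35,"dy": 43.5,"dz": 5,"wx": 0,"wy": 0,"wz": 0,"fingers": 20},{"dx": -35,"dy": 43.5,"dz": 5,"wx": 0,"wy": 0,"wz": 0,"fingers": 20}]'

```text
time_s: 6.45
ee_pos: [479.9, 31.5, 198.5]
orientation: [1.82, -2.561, 0.0]
ft_force: [0.3, -0.7, -0.8]
finger_gap: 0.347
gripper_force: 30.0
```

```bash
python3 - <<'E'
from look import *
s,C,p,d,P=look('w5')
t,_=snapshot('top');cv2.imwrite('pics/top1.png',t[:,:,::-1])
print(proj(C,[[480,32,4],[555,230,4]]).round(), proj(cam('top'),[480,32,4]))
E
```

```text
t 6.45 [479.9  31.5 198.5] q [ 0.48  0.06 -0.44  0.   -1.07 -0.81] v 0.001
[[281. 183.]
 [276. 358.]] [[251.80595124 216.03273049]]
```

View pics/w5.png

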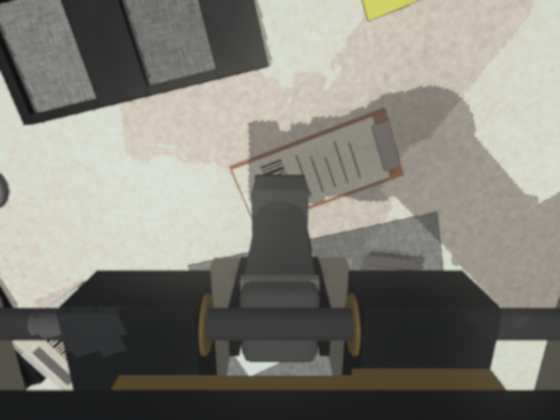

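Wrist view: the clipboard's far-right corner is at (232,167) and its near-right corner at (385,110). Part of the code shows at (272,167), just beside the reader head. Check the aim against those corners.

```bash
python3 - <<'E'
from h import *
C=cam('wrist');a,b=plane(C,[(232,167),(385,110)],3);l=np.linalg.norm(b-a);e=(b-a)/l;n=np.array([-e[1],e[0],0])
print(a,b,l)
for sg in(1,-1): print(a+e*40+n*sg*35)
E
```

```text
[521.03006433   0.74986207   3.        ] [364.45865806  -2.57708978   3.        ] 156.6067491267027
[481.78263106 -35.09199867   3.        ]
[480.29555192  34.8922038    3.        ]
```

The code centre from the wrist is (480,35), so the aim is within 4 mm. Hold a little longer, then go back the same way.

Emit:
step_arm --motion '[{"dx": 0,"dy": -2,"dz": 0,"wx": 0,"wy": 0,"wz": 0,"fingers": 20},{"dx": 0,"dy": -2,"dz": 0,"wx": 0,"wy": 0,"wz": 0,"fingers": 20},{"dx": 0,"dy": -2,"dz": 0,"wx": 0,"wy": 0,"wz": 0,"fingers": 20},{"dx": 0,"dy": -2,"dz": 0,"wx": 0,"wy": 0,"wz": 0,"fingers": 20},{"dx": 0,"dy": -2,"dz": 0,"wx": 0,"wy": 0,"wz": 0,"fingers": 20},{"dx": 0,"dy": -2,"dz": 0,"wx": 0,"wy": 0,"wz": 0,"fingers": 20},{"dx": 0,"dy": -2,"dz": 0,"wx": 0,"wy": 0,"wz": 0,"fingers": 20},{"dx": 35,"dy": -43.5,"dz": -15,"wx": 0,"wy": 0,"wz": 0,"fingers": 20}]'

```text
time_s: 7.55
ee_pos: [508.6, -14.1, 213.3]
orientation: [1.826, -2.555, -0.002]
ft_force: [2.1, 1.2, -0.4]
finger_gap: 0.34
gripper_force: 30.0
```

```bash
python3 - <<'E'
from h import *
s=state();print(s['ee_pos'],go(600,-180,225,160.9,s),go(502.0,-404.5,221,160.9,s))
E
```

```text
[508.63673609 -14.13107851 213.34039313] (array([ 127.3, -140.1,  -11.8]), array([0.1, 0. , 0.2])) (array([ 371.5, -120.2,   -7.8]), array([0.1, 0. , 0.2]))
```

Emit:
step_arm --motion '[{"dx": 35,"dy": -40,"dz": -5,"wx": 0,"wy": 0,"wz": 0,"fingers": 20},{"dx": 75,"dy": -80,"dz": -10,"wx": 0,"wy": 0,"wz": 0,"fingers": 20},{"dx": 115,"dy": -120,"dz": -10,"wx": 0,"wy": 0,"wz": 0,"fingers": 20},{"dx": 165,"dy": -138,"dz": -10,"wx": 0,"wy": 0,"wz": 0,"fingers": 20},{"dx": 220,"dy": -134,"dz": -10,"wx": 0,"wy": 0,"wz": 0,"fingers": 20},{"dx": 275,"dy": -129,"dz": -9,"wx": 0,"wy": 0,"wz": 0,"fingers": 20},{"dx": 330,"dy": -124,"dz": -8,"wx": 0,"wy": 0,"wz": 0,"fingers": 20},{"dx": 371.5,"dy": -120,"dz": -8,"wx": 0,"wy": 0,"wz": 0,"fingers": 20}]'

```text
time_s: 8.55
ee_pos: [499.5, -407.8, 221.2]
orientation: [1.819, -2.561, -0.001]
ft_force: [0.4, 0.4, -0.9]
finger_gap: 0.343
gripper_force: 30.0
```

Emit:
step_arm --motion '[{"dx": 0,"dy": 0,"dz": 0,"wx": 0,"wy": 0,"wz": 0,"fingers": 20},{"dx": 0,"dy": 0,"dz": 0,"wx": 0,"wy": 0,"wz": 0,"fingers": 20},{"dx": 0,"dy": 0,"dz": 0,"wx": 0,"wy": 0,"wz": 0,"fingers": 20},{"dx": 0,"dy": 0,"dz": 0,"wx": 0,"wy": 0,"wz": 0,"fingers": 20},{"dx": 0,"dy": 0,"dz": 10,"wx": 0,"wy": 0,"wz": 0,"fingers": 20},{"dx": 0,"dy": 0,"dz": 20,"wx": 0,"wy": 0,"wz": 0,"fingers": 20},{"dx": 0,"dy": 0,"dz": 30,"wx": 0,"wy": 0,"wz": 0,"fingers": 20},{"dx": 0,"dy": 0,"dz": 30,"wx": 0,"wy": 0,"wz": 0,"fingers": 20}]'

```text
time_s: 9.55
ee_pos: [500.1, -405.6, 190.1]
orientation: [1.82, -2.56, -0.003]
ft_force: [-0.6, 0.3, -2.2]
finger_gap: 0.34
gripper_force: 30.0
```

```bash
python3 - <<'E'
from look import *
s,C,p,d,P=look('w6')
print(go(502.0,-404.6,131,160.9,s),proj(C,[[502.3,-404.6,58]]))
x,y,z=P[...,0],P[...,1],P[...,2];k=(np.hypot(x-500,y+400)<90)&(z>8)&(z<16);print(rect(P,k))
E
```

```text
t 9.55 [ 500.1 -405.6  190.1] q [-0.38  0.33 -0.11 -0.   -1.13  0.04] v 0.025
(array([-1.5, -1.6, 59.1]), array([ 0.1,  0. , -0.1])) [[279.41211772 201.64385221]]
(array([ 502.3, -404.4]), 'z', np.float64(12.8), 'size', [np.float32(99.2), np.float32(110.2)], 'long dir', np.float32(-19.2), 'n', np.int64(6435))
```

View pics/w6.png

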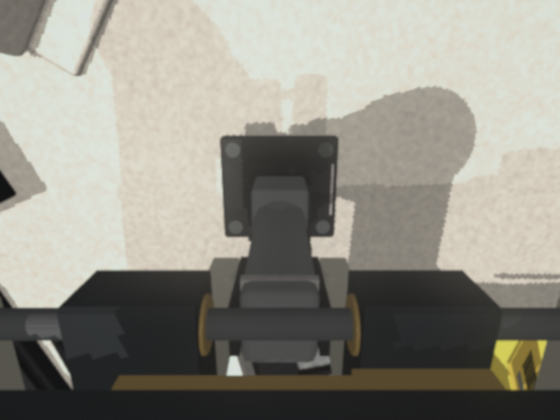

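The reader hangs upright over the cup (head top at (280,190)). Correct 1.5 mm each way and lower to 1 mm above the floor before letting go.

Emit:
step_arm --motion '[{"dx": -1.5,"dy": -1.6,"dz": 0,"wx": 0,"wy": 0,"wz": 0,"fingers": 20},{"dx": -1.5,"dy": -1.6,"dz": 5,"wx": 0,"wy": 0,"wz": 0,"fingers": 20},{"dx": -1.5,"dy": -1.6,"dz": 20,"wx": 0,"wy": 0,"wz": 0,"fingers": 20},{"dx": -1.5,"dy": -1.6,"dz": 35,"wx": 0,"wy": 0,"wz": 0,"fingers": 20},{"dx": -1.5,"dy": -1.6,"dz": 50,"wx": 0,"wy": 0,"wz": 0,"fingers": 20},{"dx": -1.5,"dy": -1.6,"dz": 59,"wx": 0,"wy": 0,"wz": 0,"fingers": 20},{"dx": -1.5,"dy": -1.6,"dz": 60,"wx": 0,"wy": 0,"wz": 0,"fingers": 20},{"dx": -1.5,"dy": -1.6,"dz": 60,"wx": 0,"wy": 0,"wz": 0,"fingers": 20}]'

```text
time_s: 10.6
ee_pos: [503.0, -405.2, 131.9]
orientation: [-1.821, 2.56, -0.001]
ft_force: [-0.1, -0.3, -1.0]
finger_gap: 0.347
gripper_force: 30.0
```

```bash
python3 - <<'E'
from h import *
s=state();print(s['ee_pos'],s['ft_force'],s['finger_gap']); s2=dict(s);s2['ee_pos']=np.array([s['ee_pos'][0],s['ee_pos'][1],230]);print(go(560,150,330,174,s2))
E
```

```text
[ 503.01585769 -405.21529523  131.86118303] [-0.07877288 -0.25303152 -1.0367224 ] 0.3472409056626222
(array([-543.1,  128.4, -100.2]), array([ -0. ,  -0. , -13.2]))
```

Emit:
step_arm --motion '[{"dx": 0,"dy": 0,"dz": 2,"wx": 0,"wy": 0,"wz": 0,"fingers": 20},{"dx": 0,"dy": 0,"dz": 2,"wx": 0,"wy": 0,"wz": 0,"fingers": 20},{"dx": 0,"dy": 0,"dz": 2,"wx": 0,"wy": 0,"wz": 0,"fingers": 60},{"dx": 0,"dy": 0,"dz": 2,"wx": 0,"wy": 0,"wz": 0,"fingers": 60},{"dx": 0,"dy": 0,"dz": 2,"wx": 0,"wy": 0,"wz": 0,"fingers": 60},{"dx": 0,"dy": 0,"dz": 2,"wx": 0,"wy": 0,"wz": 0,"fingers": 60},{"dx": 0,"dy": 0,"dz": 2,"wx": 0,"wy": 0,"wz": 0,"fingers": 60},{"dx": 0,"dy": 0,"dz": -50,"wx": 0,"wy": 0,"wz": 0,"fingers": 80}]'

```text
time_s: 11.6
ee_pos: [500.4, -403.6, 177.8]
orientation: [1.818, -2.558, -0.012]
ft_force: [1.0, -0.0, 0.7]
finger_gap: 0.744
gripper_force: 0.0
```

Emit:
step_arm --motion '[{"dx": 0,"dy": 0,"dz": -55,"wx": 0,"wy": 0,"wz": 0,"fingers": 87},{"dx": 0,"dy": 0,"dz": -55,"wx": 0,"wy": 0,"wz": 0,"fingers": 87},{"dx": 0,"dy": 0,"dz": -55,"wx": 0,"wy": 0,"wz": 0,"fingers": 87},{"dx": -40,"dy": 10,"dz": -70,"wx": 0,"wy": 0,"wz": 0,"fingers": 87},{"dx": -95,"dy": 25,"dz": -85,"wx": 0,"wy": 0,"wz": 0,"fingers": 87},{"dx": -150,"dy": 38,"dz": -100,"wx": 0,"wy": 0,"wz": 0,"fingers": 87},{"dx": -205,"dy": 50,"dz": -115,"wx": 0,"wy": 0,"wz": 0,"fingers": 87},{"dx": -260,"dy": 62,"dz": -130,"wx": 0,"wy": 0,"wz": 0,"fingers": 87}]'

```text
time_s: 12.6
ee_pos: [529.0, -137.3, 310.6]
orientation: [1.819, -2.559, -0.002]
ft_force: [0.9, -0.6, 0.0]
finger_gap: 0.992
gripper_force: 0.0
```

```bash
python3 - <<'E'
from h import *
t,D=snapshot('top');cv2.imwrite('pics/top2.png',t[:,:,::-1]);T=cam('top');vv,uu=np.mgrid[0:420,0:560];Q=depthpt(T,np.c_[uu.ravel(),vv.ravel()],D.ravel()).reshape(420,560,3)
from look import rect
k=(np.hypot(Q[...,0]-500,Q[...,1]+397)<60)&(Q[...,2]>150)&(Q[...,2]<200);print('handle',rect(Q,k))
s=state();print(s['ee_pos'],s['qpos'].round(2),go(545,240,370,174,s))
E
```

```text
handle (array([ 498.9, -401.4]), 'z', np.float64(169.9), 'size', [np.float32(31.0), np.float32(33.7)], 'long dir', np.float32(69.8), 'n', np.int64(124))
[ 530.54311744 -132.80721693  312.88324052] [ 0.11  0.1  -0.13 -0.   -1.34 -0.44] (array([-357.2,  107.9,  -56.7]), array([ -0.1,   0.1, -13. ]))
```

The reader stands in its cup (top-view centre within 3 mm of before). The wrist now sees the tray, so measure it here, then go over the mat.

```bash
cat > tray.py <<'E'
from look import *
def tray(s,C,p,P):
    x,y,z=P[...,0],P[...,1],P[...,2]
    k=(abs(x-554)<150)&(abs(y+192)<140)&(z>12.5)&(z<22);k=cv2.morphologyEx(k.astype(np.uint8),cv2.MORPH_OPEN,np.ones((3,3)))>0
    print('rim',rect(P,k))
    k=(abs(x-554)<150)&(abs(y+192)<140)&(z>40)&(z<62);n,lab,st,ce=cv2.connectedComponentsWithStats(k.astype(np.uint8))
    for i in range(1,n):
        if st[i,4]>300: print('box in tray',rect(P,lab==i))
    g=cv2.cvtColor(p,cv2.COLOR_BGR2GRAY)
    # recess floors: low-z (4..10) regions inside the tray
    k=(abs(x-554)<115)&(abs(y+192)<105)&(z<11)&(z>2);k=cv2.morphologyEx(k.astype(np.uint8),cv2.MORPH_OPEN,np.ones((5,5)))
    n,lab,st,ce=cv2.connectedComponentsWithStats(k)
    for i in range(1,n):
        if st[i,4]>300: print('floor',rect(P,lab==i))
E
python3 - <<'E'
from tray import *
s,C,p,d,P=look('w7');tray(s,C,p,P)
print(proj(C,[[554,-192,16]]),go(500,270,370,174,s))
E
```

```text
t 12.65 [ 530.5 -132.8  312.9] q [ 0.11  0.1  -0.13 -0.   -1.34 -0.44] v 0.149
rim (array([ 558.9, -190.3]), 'z', np.float64(16.8), 'size', [np.float32(206.4), np.float32(232.3)], 'long dir', np.float32(-6.3), 'n', np.int64(15970))
box in tray (array([ 625. , -247.7]), 'z', np.float64(53.3), 'size', [np.float32(57.9), np.float32(85.2)], 'long dir', np.float32(83.8), 'n', np.int64(4317))
floor (array([ 515.6, -234.9]), 'z', np.float64(6.8), 'size', [np.float32(64.3), np.float32(92.4)], 'long dir', np.float32(83.8), 'n', np.int64(4295))
floor (array([ 526.5, -137. ]), 'z', np.float64(6.7), 'size', [np.float32(64.1), np.float32(91.7)], 'long dir', np.float32(83.7), 'n', np.int64(3508))
floor (array([ 639. , -149.3]), 'z', np.float64(6.8), 'size', [np.float32(62.9), np.float32(92.0)], 'long dir', np.float32(83.8), 'n', np.int64(3178))
[[247.62298214 124.7775232 ]] (array([-370.9,  160.2,  -56.7]), array([ -0.1,   0.1, -13. ]))
```

View pics/w7.png

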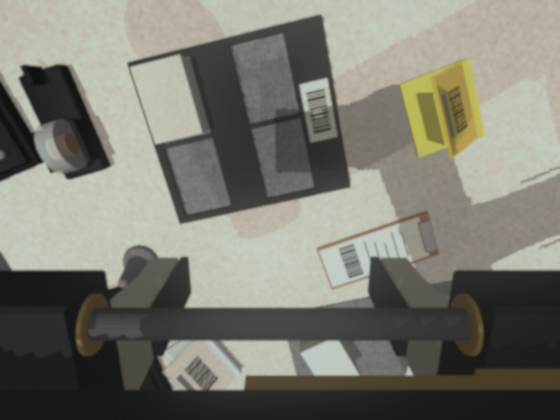

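Tray view: stock box at (170,98); empty recesses at (268,77) near-right, (282,157) near-left and (197,175) far-left; label at (318,110). Recess sizes (64x92, floor 6.8) and pitch check out. On to the mat.

Emit:
step_arm --motion '[{"dx": -50,"dy": 22,"dz": -10,"wx": 0,"wy": 0,"wz": -2,"fingers": 87},{"dx": -105,"dy": 45,"dz": -25,"wx": 0,"wy": 0,"wz": -5,"fingers": 87},{"dx": -160,"dy": 70,"dz": -40,"wx": 0,"wy": 0,"wz": -8,"fingers": 87},{"dx": -215,"dy": 93,"dz": -50,"wx": 0,"wy": 0,"wz": -11,"fingers": 87},{"dx": -270,"dy": 117,"dz": -57,"wx": 0,"wy": 0,"wz": -13,"fingers": 87},{"dx": -325,"dy": 140,"dz": -57,"wx": 0,"wy": 0,"wz": -13,"fingers": 87},{"dx": -371,"dy": 160,"dz": -57,"wx": 0,"wy": 0,"wz": -13,"fingers": 87},{"dx": -371,"dy": 160,"dz": -57,"wx": 0,"wy": 0,"wz": -13,"fingers": 87}]'

```text
time_s: 13.7
ee_pos: [499.6, 266.5, 365.8]
orientation: [2.1, -2.331, -0.0]
ft_force: [-0.5, -1.1, -0.3]
finger_gap: 0.994
gripper_force: 0.0
```

```bash
cat > mat.py <<'E'
from look import *
def mat(P):
    x,y,z=P[...,0],P[...,1],P[...,2]
    k=(abs(x-485)<170)&(abs(y-262)<200)&(z>40)&(z<60);n,lab,st,ce=cv2.connectedComponentsWithStats(k.astype(np.uint8))
    for i in range(1,n):
        if st[i,4]>300: print('box',rect(P,lab==i),ce[i].round())
E
python3 - <<'E'
from mat import *
look('w8');s,C,p,d,P=look('w9');mat(P)
# second view (top, now) for height check
t,D=snapshot('top');cv2.imwrite('pics/top3.png',t[:,:,::-1])
E
```

```text
t 13.7 [499.6 266.5 365.8] q [ 0.84  0.12  0.01 -0.   -1.46 -0.94] v 0.045
t 13.75 [499.8 264.9 366.4] q [ 0.83  0.12  0.01 -0.   -1.46 -0.94] v 0.032
box (array([555.3, 158.7]), 'z', np.float64(50.3), 'size', [np.float32(57.5), np.float32(85.3)], 'long dir', np.float32(-80.1), 'n', np.int64(3375)) [227.  81.]
box (array([415.7, 183.1]), 'z', np.float64(50.2), 'size', [np.float32(57.5), np.float32(85.2)], 'long dir', np.float32(64.5), 'n', np.int64(3309)) [340.  89.]
box (array([555.8, 341.6]), 'z', np.float64(50.2), 'size', [np.float32(57.2), np.float32(85.7)], 'long dir', np.float32(62.3), 'n', np.int64(2428)) [246. 219.]
box (array([424.9, 355.8]), 'z', np.float64(50.1), 'size', [np.float32(57.7), np.float32(86.4)], 'long dir', np.float32(85.2), 'n', np.int64(2471)) [340. 219.]
```

Four boxes, tops at 50 mm by wrist and 49 by top. First box A at (555,159), long axis -80°.

```bash
python3 - <<'E'
from h import *
s=state();print(s['ee_pos'],go(555.3,158.7,110,189.9,s))
E
```

```text
[500.20736167 263.3228744  367.454357  ] (array([ 97.7, -66.3, 257.5]), array([  0.1,  -0.1, -16.1]))
```

Emit:
step_arm --motion '[{"dx": 20,"dy": -13,"dz": 50,"wx": 0,"wy": 0,"wz": -4,"fingers": 87},{"dx": 40,"dy": -27,"dz": 100,"wx": 0,"wy": 0,"wz": -8,"fingers": 87},{"dx": 60,"dy": -40,"dz": 150,"wx": 0,"wy": 0,"wz": -12,"fingers": 87},{"dx": 80,"dy": -54,"dz": 200,"wx": 0,"wy": 0,"wz": -16.1,"fingers": 87},{"dx": 98,"dy": -66,"dz": 245,"wx": 0,"wy": 0,"wz": -16.1,"fingers": 87},{"dx": 98,"dy": -66,"dz": 257.5,"wx": 0,"wy": 0,"wz": -16.1,"fingers": 87},{"dx": 98,"dy": -66,"dz": 257.5,"wx": 0,"wy": 0,"wz": -16.1,"fingers": 87},{"dx": 98,"dy": -66,"dz": 257.5,"wx": 0,"wy": 0,"wz": -16.1,"fingers": 87}]'

```text
time_s: 14.85
ee_pos: [556.3, 160.1, 112.9]
orientation: [-2.404, 2.019, -0.002]
ft_force: [0.5, 0.1, 0.1]
finger_gap: 0.995
gripper_force: 0.0
```

```bash
python3 - <<'E'
from mat import *
s,C,p,d,P=look('w10');mat(P)
print(go(555.3,158.7,21,189.9,s))
E
```

```text
t 14.85 [556.3 160.1 112.9] q [ 0.62  0.3  -0.36  0.   -0.91 -0.44] v 0.008
box (array([555.4, 158.8]), 'z', np.float64(50.2), 'size', [np.float32(57.3), np.float32(85.6)], 'long dir', np.float32(-80.1), 'n', np.int64(10845)) [284. 223.]
box (array([411.5, 169. ]), 'z', np.float64(50.0), 'size', [np.float32(55.1), np.float32(55.7)], 'long dir', np.float32(64.3), 'n', np.int64(3300)) [482. 257.]
(array([ 1.3,  1.5, 91.9]), array([-0.2,  0. ,  0.1]))
```

Emit:
step_arm --motion '[{"dx": 1,"dy": 1.5,"dz": 35,"wx": 0,"wy": 0,"wz": 0,"fingers": 87},{"dx": 1,"dy": 1.5,"dz": 70,"wx": 0,"wy": 0,"wz": 0,"fingers": 87},{"dx": 1,"dy": 1.5,"dz": 91,"wx": 0,"wy": 0,"wz": 0,"fingers": 87},{"dx": 1,"dy": 1.5,"dz": 91,"wx": 0,"wy": 0,"wz": 0,"fingers": 80},{"dx": 1,"dy": 1.5,"dz": 91,"wx": 0,"wy": 0,"wz": 0,"fingers": 45},{"dx": 1,"dy": 1.5,"dz": 91,"wx": 0,"wy": 0,"wz": 0,"fingers": 45},{"dx": 1,"dy": 1.5,"dz": 91,"wx": 0,"wy": 0,"wz": 0,"fingers": 45},{"dx": 1,"dy": 1.5,"dz": 91,"wx": 0,"wy": 0,"wz": 0,"fingers": 45}]'

```text
time_s: 15.9
ee_pos: [554.5, 158.4, 21.1]
orientation: [-2.405, 2.02, -0.001]
ft_force: [-2.4, 0.3, 7.0]
finger_gap: 0.636
gripper_force: 30.0
```

```bash
python3 - <<'E'
from h import *
s=state();print(s['ee_pos'],s['finger_gap'],s['gripper_force']);print(go(639,-149.3,88,173.75,s))
E
```

```text
[554.49377891 158.446562    21.0801479 ] 0.6359093115656587 30.001915097236633
(array([317.7, -30.2, -67. ]), array([-0.1,  0. , 16.2]))
```

Gripped (56 mm, 30 N). Lift to 100 mm, carry to above the far-left recess (639,-149).

Emit:
step_arm --motion '[{"dx": 0,"dy": 0,"dz": -30,"wx": 0,"wy": 0,"wz": 0,"fingers": 45},{"dx": 10,"dy": -1,"dz": -80,"wx": 0,"wy": 0,"wz": 1,"fingers": 45},{"dx": 65,"dy": -6,"dz": -80,"wx": 0,"wy": 0,"wz": 4,"fingers": 45},{"dx": 120,"dy": -11,"dz": -80,"wx": 0,"wy": 0,"wz": 8,"fingers": 45},{"dx": 175,"dy": -17,"dz": -80,"wx": 0,"wy": 0,"wz": 12,"fingers": 45},{"dx": 230,"dy": -22,"dz": -80,"wx": 0,"wy": 0,"wz": 16.2,"fingers": 45},{"dx": 280,"dy": -27,"dz": -80,"wx": 0,"wy": 0,"wz": 16.2,"fingers": 45},{"dx": 318,"dy": -30,"dz": -80,"wx": 0,"wy": 0,"wz": 16.2,"fingers": 45}]'

```text
time_s: 16.9
ee_pos: [638.5, -152.1, 99.9]
orientation: [2.095, -2.341, -0.0]
ft_force: [-0.0, 0.3, -0.9]
finger_gap: 0.637
gripper_force: 30.0
```

Emit:
step_arm --motion '[{"dx": 0,"dy": 0,"dz": 10,"wx": 0,"wy": 0,"wz": 0,"fingers": 45},{"dx": 0,"dy": 0,"dz": 20,"wx": 0,"wy": 0,"wz": 0,"fingers": 45},{"dx": 0,"dy": 0,"dz": 40,"wx": 0,"wy": 0,"wz": 0,"fingers": 45},{"dx": 0,"dy": 0,"dz": 50,"wx": 0,"wy": 0,"wz": 0,"fingers": 45},{"dx": 0,"dy": 0,"dz": 50,"wx": 0,"wy": 0,"wz": 0,"fingers": 45},{"dx": 0,"dy": 0,"dz": 50,"wx": 0,"wy": 0,"wz": 0,"fingers": 45},{"dx": 0,"dy": 0,"dz": 50,"wx": 0,"wy": 0,"wz": 0,"fingers": 45},{"dx": 0,"dy": 0,"dz": 50,"wx": 0,"wy": 0,"wz": 0,"fingers": 45}]'

```text
time_s: 17.9
ee_pos: [638.7, -149.9, 50.6]
orientation: [-2.096, 2.339, -0.001]
ft_force: [0.5, 0.6, -0.7]
finger_gap: 0.64
gripper_force: 30.0
```

```bash
python3 - <<'E'
from tray import *
s,C,p,d,P=look('w11');print(s['finger_gap'],s['gripper_force']);print(go(639,-149.3,25,173.75,s));tray(s,C,p,P)
k=(np.hypot(P[...,0]-639,P[...,1]+149)<60)&(P[...,2]>65)&(P[...,2]<100);print('held',rect(P,k))
E
```

```text
t 17.9 [ 638.7 -149.9   50.6] q [ 0.07  0.48 -0.24  0.   -0.85 -0.18] v 0.003
0.6396459918712086 29.999189972877502
(array([-0.7, -0.2, 25.6]), array([-0.,  0., -0.]))
rim (array([ 570.5, -188.5]), 'z', np.float64(16.8), 'size', [np.float32(162.8), np.float32(210.2)], 'long dir', np.float32(-6.5), 'n', np.int64(31103))
box in tray (array([ 626.7, -236.7]), 'z', np.float64(53.3), 'size', [np.float32(57.5), np.float32(63.1)], 'long dir', np.float32(83.9), 'n', np.int64(22665))
box in tray (array([ 636.1, -190.8]), 'z', np.float64(51.2), 'size', [np.float32(1.3), np.float32(56.4)], 'long dir', np.float32(-6.3), 'n', np.int64(1419))
floor (array([ 514.3, -227.2]), 'z', np.float64(6.8), 'size', [np.float32(62.1), np.float32(78.1)], 'long dir', np.float32(83.8), 'n', np.int64(17629))
floor (array([ 633.7, -188.4]), 'z', np.float64(6.8), 'size', [np.float32(11.3), np.float32(64.6)], 'long dir', np.float32(-7.7), 'n', np.int64(1935))
floor (array([ 522.9, -148.8]), 'z', np.float64(6.8), 'size', [np.float32(62.7), np.float32(64.9)], 'long dir', np.float32(84.0), 'n', np.int64(10532))
held (array([ 640.2, -153.9]), 'z', np.float64(79.8), 'size', [np.float32(76.6), np.float32(91.0)], 'long dir', np.float32(-6.3), 'n', np.int64(23265))
```

View pics/w11.png

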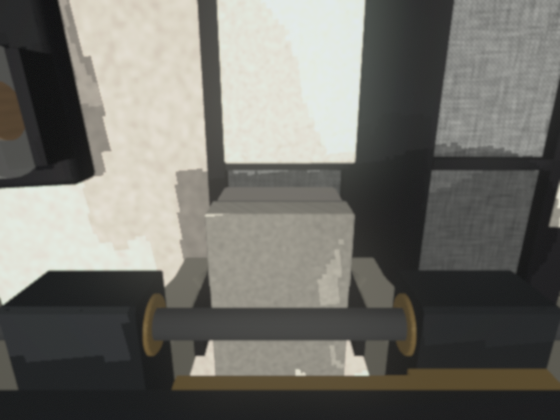

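Held box over the recess: its front face spans u 222–338 (centre 280), while the recess floor strip at v 180 spans 230–340 (centre 285), so it must shift about 2.4 mm along tool +y. I correct, lower to just above the bars and check.

Emit:
step_arm --motion '[{"dx": -0.5,"dy": 2.4,"dz": 4,"wx": 0,"wy": 0,"wz": 0,"fingers": 45},{"dx": -0.5,"dy": 2.4,"dz": 8,"wx": 0,"wy": 0,"wz": 0,"fingers": 45},{"dx": -0.5,"dy": 2.4,"dz": 12,"wx": 0,"wy": 0,"wz": 0,"fingers": 45},{"dx": -0.5,"dy": 2.4,"dz": 12,"wx": 0,"wy": 0,"wz": 0,"fingers": 45},{"dx": -0.5,"dy": 2.4,"dz": 12,"wx": 0,"wy": 0,"wz": 0,"fingers": 45},{"dx": -0.5,"dy": 2.4,"dz": 12,"wx": 0,"wy": 0,"wz": 0,"fingers": 45},{"dx": -0.5,"dy": 2.4,"dz": 12,"wx": 0,"wy": 0,"wz": 0,"fingers": 45},{"dx": -0.5,"dy": 2.4,"dz": 12,"wx": 0,"wy": 0,"wz": 0,"fingers": 45}]'

```text
time_s: 18.95
ee_pos: [636.2, -149.2, 38.2]
orientation: [-2.097, 2.339, -0.0]
ft_force: [-0.4, -0.4, -1.3]
finger_gap: 0.634
gripper_force: 30.0
```

```bash
cat > fit.py <<'E'
from look import *
def fit(cx,cy,s,C,P,th=np.radians(-6.25)):
    "recess-frame spans: visible floor strip in front of the held box, and the box's front face, by height band"
    u=np.array([np.cos(th),np.sin(th)]);v=np.array([-u[1],u[0]])
    a=(P[...,0]-cx)*u[0]+(P[...,1]-cy)*u[1];b=(P[...,0]-cx)*v[0]+(P[...,1]-cy)*v[1];z=P[...,2]
    t=s['ee_pos'][:2]-[cx,cy];print('tool in recess frame',(t@u).round(1),(t@v).round(1))
    k=(abs(a)<40)&(b<-30)&(b>-52)&(z>3)&(z<10);A=a[k];print('floor a',np.percentile(A,[1,99]).round(1),'b',np.percentile(b[k],[1,50]).round(1),k.sum())
    k=(abs(a)<40)&(b<-30)&(b>-52)&(z>24+0*z)&(z<85);
    zz=z[k];m=np.median(zz);A=a[k];print('face z',zz.min().round(),zz.max().round(),'a',np.percentile(A,[1,99]).round(1),'b',np.median(b[k]).round(1),k.sum())
E
python3 - <<'E'
from fit import *
s,C,p,d,P=look('w12');fit(639,-149.3,s,C,P)
E
```

```text
t 18.95 [ 636.2 -149.2   38.2] q [ 0.07  0.49 -0.25  0.   -0.83 -0.18] v 0.003
tool in recess frame -2.8 -0.2
floor a [-32.9  31.1] b [-44.1 -40.6] 1616
face z 24.0 70.0 a [-28.5  26.8] b -40.6 7623
```

Now centred (floor centre -0.9, box centre -0.9). Lower fully, open, rise.

Emit:
step_arm --motion '[{"dx": 0.8,"dy": 0,"dz": 5,"wx": 0,"wy": 0,"wz": 0,"fingers": 45},{"dx": 0.8,"dy": 0,"dz": 10,"wx": 0,"wy": 0,"wz": 0,"fingers": 45},{"dx": 0.8,"dy": 0,"dz": 14,"wx": 0,"wy": 0,"wz": 0,"fingers": 45},{"dx": 0.8,"dy": 0,"dz": 14,"wx": 0,"wy": 0,"wz": 0,"fingers": 45},{"dx": 0.8,"dy": 0,"dz": 14,"wx": 0,"wy": 0,"wz": 0,"fingers": 45},{"dx": 0.8,"dy": 0,"dz": 14,"wx": 0,"wy": 0,"wz": 0,"fingers": 75},{"dx": 0.8,"dy": 0,"dz": 14,"wx": 0,"wy": 0,"wz": 0,"fingers": 75},{"dx": 0.8,"dy": 0,"dz": 14,"wx": 0,"wy": 0,"wz": 0,"fingers": 75}]'

```text
time_s: 20.0
ee_pos: [636.1, -150.0, 24.0]
orientation: [-2.096, 2.34, -0.0]
ft_force: [-0.3, -0.4, -0.5]
finger_gap: 0.851
gripper_force: 0.0
```

Emit:
step_arm --motion '[{"dx": 0,"dy": 0,"dz": -20,"wx": 0,"wy": 0,"wz": 0,"fingers": 80},{"dx": 0,"dy": 0,"dz": -60,"wx": 0,"wy": 0,"wz": 0,"fingers": 87},{"dx": 0,"dy": 0,"dz": -110,"wx": 0,"wy": 0,"wz": 0,"fingers": 87},{"dx": 0,"dy": 0,"dz": -165,"wx": 0,"wy": 0,"wz": 0,"fingers": 87},{"dx": 0,"dy": 0,"dz": -220,"wx": 0,"wy": 0,"wz": 0,"fingers": 87},{"dx": 0,"dy": 0,"dz": -255,"wx": 0,"wy": 0,"wz": 0,"fingers": 87},{"dx": 0,"dy": 0,"dz": -255,"wx": 0,"wy": 0,"wz": 0,"fingers": 87},{"dx": 0,"dy": 0,"dz": -255,"wx": 0,"wy": 0,"wz": 0,"fingers": 87}]'

```text
time_s: 21.0
ee_pos: [635.6, -149.8, 278.4]
orientation: [2.096, -2.34, -0.001]
ft_force: [-0.1, 0.1, -1.0]
finger_gap: 0.994
gripper_force: 0.0
```

```bash
python3 - <<'E'
from tray import *
s,C,p,d,P=look('w13');tray(s,C,p,P)
t,D=snapshot('top');cv2.imwrite('pics/top4.png',t[:,:,::-1]);T=cam('top');vv,uu=np.mgrid[0:420,0:560];Q=depthpt(T,np.c_[uu.ravel(),vv.ravel()],D.ravel()).reshape(420,560,3)
from mat import mat;mat(Q)
print(go(420,190,180,154.5,s))
E
```

```text
t 21.0 [ 635.6 -149.8  278.4] q [ 0.07  0.3   0.04 -0.   -1.32 -0.18] v 0.016
rim (array([ 558.8, -190.3]), 'z', np.float64(16.8), 'size', [np.float32(205.9), np.float32(232.3)], 'long dir', np.float32(-6.3), 'n', np.int64(18931))
box in tray (array([ 625.4, -248.1]), 'z', np.float64(53.3), 'size', [np.float32(57.3), np.float32(85.1)], 'long dir', np.float32(83.8), 'n', np.int64(5162))
box in tray (array([ 637.7, -149.4]), 'z', np.float64(53.2), 'size', [np.float32(57.3), np.float32(85.7)], 'long dir', np.float32(83.8), 'n', np.int64(4140))
floor (array([ 514.7, -235. ]), 'z', np.float64(6.8), 'size', [np.float32(62.9), np.float32(92.1)], 'long dir', np.float32(83.7), 'n', np.int64(4930))
floor (array([ 525.3, -136.5]), 'z', np.float64(6.8), 'size', [np.float32(63.5), np.float32(90.8)], 'long dir', np.float32(83.8), 'n', np.int64(3914))
box (array([549.9, 345.4]), 'z', np.float64(48.6), 'size', [np.float32(57.4), np.float32(85.7)], 'long dir', np.float32(61.6), 'n', np.int64(473)) [153. 194.]
box (array([418.8, 359.2]), 'z', np.float64(49.3), 'size', [np.float32(57.3), np.float32(86.9)], 'long dir', np.float32(85.1), 'n', np.int64(481)) [148. 235.]
box (array([411. , 189.4]), 'z', np.float64(49.0), 'size', [np.float32(57.2), np.float32(80.1)], 'long dir', np.float32(64.2), 'n', np.int64(380)) [200. 237.]
(array([-314.2,  251.4,   98.7]), array([ 0. ,  0. , 19.2]))
```

Box seated: its top is at 53.2 mm, same as the stock's 53.3. Next box B at (416,183).

Emit:
step_arm --motion '[{"dx": -40,"dy": 31,"dz": 0,"wx": 0,"wy": 0,"wz": 2,"fingers": 87},{"dx": -85,"dy": 67,"dz": 10,"wx": 0,"wy": 0,"wz": 5,"fingers": 87},{"dx": -130,"dy": 103,"dz": 20,"wx": 0,"wy": 0,"wz": 8,"fingers": 87},{"dx": -175,"dy": 139,"dz": 35,"wx": 0,"wy": 0,"wz": 11,"fingers": 87},{"dx": -220,"dy": 175,"dz": 55,"wx": 0,"wy": 0,"wz": 14,"fingers": 87},{"dx": -265,"dy": 211,"dz": 75,"wx": 0,"wy": 0,"wz": 17,"fingers": 87},{"dx": -308,"dy": 250,"dz": 100,"wx": 0,"wy": 0,"wz": 19.2,"fingers": 87},{"dx": -308,"dy": 254,"dz": 140,"wx": 0,"wy": 0,"wz": 19.2,"fingers": 87}]'

```text
time_s: 22.1
ee_pos: [415.9, 186.8, 138.7]
orientation: [-1.682, 2.651, 0.001]
ft_force: [-0.1, 0.0, -0.7]
finger_gap: 0.993
gripper_force: 0.0
```

Emit:
step_arm --motion '[{"dx": 0,"dy": 0,"dz": 28,"wx": 0,"wy": 0,"wz": 0,"fingers": 87},{"dx": 0,"dy": 0,"dz": 28,"wx": 0,"wy": 0,"wz": 0,"fingers": 87},{"dx": 0,"dy": 0,"dz": 28,"wx": 0,"wy": 0,"wz": 0,"fingers": 87},{"dx": 0,"dy": 0,"dz": 28,"wx": 0,"wy": 0,"wz": 0,"fingers": 87},{"dx": 0,"dy": 0,"dz": 28,"wx": 0,"wy": 0,"wz": 0,"fingers": 87},{"dx": 0,"dy": 0,"dz": 28,"wx": 0,"wy": 0,"wz": 0,"fingers": 87},{"dx": 0,"dy": 0,"dz": 28,"wx": 0,"wy": 0,"wz": 0,"fingers": 87},{"dx": 0,"dy": 0,"dz": 28,"wx": 0,"wy": 0,"wz": 0,"fingers": 87}]'

```text
time_s: 23.1
ee_pos: [417.2, 183.9, 111.1]
orientation: [-1.677, 2.657, 0.0]
ft_force: [-1.1, 0.5, -0.1]
finger_gap: 0.996
gripper_force: 0.0
```

```bash
python3 - <<'E'
from mat import *
s,C,p,d,P=look('w14');mat(P)
print(go(415.7,183.1,21,154.5,s))
E
```

```text
t 23.1 [417.2 183.9 111.1] q [ 0.85  0.11 -0.61 -0.   -0.85 -1.29] v 0.002
box (array([415.7, 183.8]), 'z', np.float64(50.3), 'size', [np.float32(57.4), np.float32(85.9)], 'long dir', np.float32(64.3), 'n', np.int64(11061)) [285. 222.]
(array([ 1.4,  1. , 90.1]), array([-0.,  0.,  0.]))
```

Emit:
step_arm --motion '[{"dx": 0.7,"dy": 1.5,"dz": 35,"wx": 0,"wy": 0,"wz": 0,"fingers": 87},{"dx": 0.7,"dy": 1.5,"dz": 70,"wx": 0,"wy": 0,"wz": 0,"fingers": 87},{"dx": 0.7,"dy": 1.5,"dz": 90,"wx": 0,"wy": 0,"wz": 0,"fingers": 87},{"dx": 0.7,"dy": 1.5,"dz": 90,"wx": 0,"wy": 0,"wz": 0,"fingers": 80},{"dx": 0.7,"dy": 1.5,"dz": 90,"wx": 0,"wy": 0,"wz": 0,"fingers": 45},{"dx": 0.7,"dy": 1.5,"dz": 90,"wx": 0,"wy": 0,"wz": 0,"fingers": 45},{"dx": 0.7,"dy": 1.5,"dz": 90,"wx": 0,"wy": 0,"wz": 0,"fingers": 45},{"dx": 0.7,"dy": 1.5,"dz": 90,"wx": 0,"wy": 0,"wz": 0,"fingers": 45}]'

```text
time_s: 24.15
ee_pos: [415.8, 184.3, 21.8]
orientation: [-1.677, 2.655, 0.001]
ft_force: [-2.4, 0.6, 6.3]
finger_gap: 0.637
gripper_force: 30.0
```

```bash
python3 - <<'E'
from h import *
s=state();print(s['ee_pos'],s['finger_gap'],s['gripper_force']);print(go(514,-235.1,100,173.75,s))
E
```

```text
[415.83438728 184.33635956  21.82270065] 0.637205559721584 30.001159608364105
(array([ 336.4, -269. ,  -78.5]), array([ -0. ,   0.1, -19.2]))
```

Gripped. Lift and carry to the near-right recess.

Emit:
step_arm --motion '[{"dx": 0,"dy": 0,"dz": -30,"wx": 0,"wy": 0,"wz": 0,"fingers": 45},{"dx": 8,"dy": -6,"dz": -78,"wx": 0,"wy": 0,"wz": -1,"fingers": 45},{"dx": 50,"dy": -40,"dz": -78,"wx": 0,"wy": 0,"wz": -4,"fingers": 45},{"dx": 95,"dy": -76,"dz": -78,"wx": 0,"wy": 0,"wz": -7,"fingers": 45},{"dx": 140,"dy": -112,"dz": -78,"wx": 0,"wy": 0,"wz": -10,"fingers": 45},{"dx": 185,"dy": -148,"dz": -78,"wx": 0,"wy": 0,"wz": -13,"fingers": 45},{"dx": 230,"dy": -184,"dz": -78,"wx": 0,"wy": 0,"wz": -16,"fingers": 45},{"dx": 275,"dy": -220,"dz": -78,"wx": 0,"wy": 0,"wz": -19.2,"fingers": 45}]'

```text
time_s: 25.15
ee_pos: [496.1, -160.9, 99.3]
orientation: [-2.098, 2.337, -0.001]
ft_force: [0.6, 0.8, -0.9]
finger_gap: 0.639
gripper_force: 30.0
```

```bash
python3 - <<'E'
from h import *
s=state();print(s['ee_pos'],s['gripper_force'],abs(s['joint_vel']).max(),s['qpos'].round(2));print(go(514,-235.1,40,173.75,s))
E
```

```text
[ 496.06030391 -160.90381691   99.32649717] 30.001232028007507 1.4137242776800132 [ 0.06  0.23 -0.49 -0.   -0.85 -0.17]
(array([ 71.8, -25.8,  59.3]), array([-0. ,  0. ,  0.1]))
```

Emit:
step_arm --motion '[{"dx": 40,"dy": -14,"dz": 0,"wx": 0,"wy": 0,"wz": 0,"fingers": 45},{"dx": 73,"dy": -26,"dz": 0,"wx": 0,"wy": 0,"wz": 0,"fingers": 45},{"dx": 73,"dy": -26,"dz": 20,"wx": 0,"wy": 0,"wz": 0,"fingers": 45},{"dx": 73,"dy": -26,"dz": 45,"wx": 0,"wy": 0,"wz": 0,"fingers": 45},{"dx": 73,"dy": -26,"dz": 58,"wx": 0,"wy": 0,"wz": 0,"fingers": 45},{"dx": 73,"dy": -26,"dz": 58,"wx": 0,"wy": 0,"wz": 0,"fingers": 45},{"dx": 73,"dy": -26,"dz": 58,"wx": 0,"wy": 0,"wz": 0,"fingers": 45},{"dx": 73,"dy": -26,"dz": 58,"wx": 0,"wy": 0,"wz": 0,"fingers": 45}]'

```text
time_s: 26.15
ee_pos: [514.4, -234.3, 42.0]
orientation: [-2.096, 2.338, -0.002]
ft_force: [0.4, -0.4, -0.7]
finger_gap: 0.637
gripper_force: 30.0
```

```bash
python3 - <<'E'
from fit import *
s,C,p,d,P=look('w15');fit(514,-235.1,s,C,P);print(go(514,-235.1,25,173.75,s))
E
```

```text
t 26.15 [ 514.4 -234.3   42. ] q [-0.08  0.37 -0.46  0.   -0.75 -0.03] v 0.002
tool in recess frame 0.3 0.8
floor a [-30.3  33.7] b [-43.4 -40.6] 1201
face z 25.0 73.0 a [-25.4  29.8] b -41.1 7947
(array([ 0.8,  0.4, 17. ]), array([-0.1, -0. ,  0. ]))
```

Aligned within 0.5 mm. Lower, open, rise.

Emit:
step_arm --motion '[{"dx": 1,"dy": 0.5,"dz": 5,"wx": 0,"wy": 0,"wz": 0,"fingers": 45},{"dx": 1,"dy": 0.5,"dz": 11,"wx": 0,"wy": 0,"wz": 0,"fingers": 45},{"dx": 1,"dy": 0.5,"dz": 17,"wx": 0,"wy": 0,"wz": 0,"fingers": 45},{"dx": 1,"dy": 0.5,"dz": 17,"wx": 0,"wy": 0,"wz": 0,"fingers": 45},{"dx": 1,"dy": 0.5,"dz": 17,"wx": 0,"wy": 0,"wz": 0,"fingers": 45},{"dx": 1,"dy": 0.5,"dz": 17,"wx": 0,"wy": 0,"wz": 0,"fingers": 75},{"dx": 1,"dy": 0.5,"dz": 17,"wx": 0,"wy": 0,"wz": 0,"fingers": 75},{"dx": 1,"dy": 0.5,"dz": 17,"wx": 0,"wy": 0,"wz": 0,"fingers": 75}]'

```text
time_s: 27.2
ee_pos: [513.1, -235.3, 23.9]
orientation: [2.097, -2.339, -0.0]
ft_force: [0.6, -0.0, 0.8]
finger_gap: 0.846
gripper_force: 0.0
```

Emit:
step_arm --motion '[{"dx": 0,"dy": 0,"dz": -20,"wx": 0,"wy": 0,"wz": 0,"fingers": 80},{"dx": 0,"dy": 0,"dz": -60,"wx": 0,"wy": 0,"wz": 0,"fingers": 87},{"dx": 0,"dy": 0,"dz": -110,"wx": 0,"wy": 0,"wz": 0,"fingers": 87},{"dx": -40,"dy": 0,"dz": -150,"wx": 0,"wy": 0,"wz": 0,"fingers": 87},{"dx": -80,"dy": 0,"dz": -190,"wx": 0,"wy": 0,"wz": 0,"fingers": 87},{"dx": -120,"dy": 0,"dz": -230,"wx": 0,"wy": 0,"wz": 0,"fingers": 87},{"dx": -120,"dy": 0,"dz": -255,"wx": 0,"wy": 0,"wz": 0,"fingers": 87},{"dx": -120,"dy": 0,"dz": -255,"wx": 0,"wy": 0,"wz": 0,"fingers": 87}]'

```text
time_s: 28.2
ee_pos: [527.3, -115.4, 281.3]
orientation: [-2.096, 2.336, -0.004]
ft_force: [-0.2, -0.4, -0.8]
finger_gap: 0.994
gripper_force: 0.0
```

```bash
python3 - <<'E'
from tray import *
s,C,p,d,P=look('w16');tray(s,C,p,P)
t,D=snapshot('top');cv2.imwrite('pics/top5.png',t[:,:,::-1]);T=cam('top');vv,uu=np.mgrid[0:420,0:560];Q=depthpt(T,np.c_[uu.ravel(),vv.ravel()],D.ravel()).reshape(420,560,3)
from mat import mat;mat(Q)
print(go(424.9,355.8,180,175.2,s))
E
```

```text
t 28.2 [ 527.3 -115.4  281.3] q [ 0.15  0.1  -0.2   0.   -1.26 -0.26] v 0.052
rim (array([ 558.5, -190.4]), 'z', np.float64(16.8), 'size', [np.float32(206.3), np.float32(231.6)], 'long dir', np.float32(-6.4), 'n', np.int64(17424))
box in tray (array([ 514.7, -237.5]), 'z', np.float64(53.3), 'size', [np.float32(57.1), np.float32(85.2)], 'long dir', np.float32(83.9), 'n', np.int64(5360))
box in tray (array([ 625.4, -247.9]), 'z', np.float64(53.3), 'size', [np.float32(58.1), np.float32(84.4)], 'long dir', np.float32(83.8), 'n', np.int64(5562))
box in tray (array([ 637.6, -149.7]), 'z', np.float64(53.3), 'size', [np.float32(57.9), np.float32(84.2)], 'long dir', np.float32(83.8), 'n', np.int64(4363))
floor (array([ 526.6, -137.2]), 'z', np.float64(6.7), 'size', [np.float32(64.2), np.float32(91.9)], 'long dir', np.float32(83.7), 'n', np.int64(4189))
box (array([549.8, 345.1]), 'z', np.float64(48.6), 'size', [np.float32(57.6), np.float32(87.3)], 'long dir', np.float32(62.4), 'n', np.int64(480)) [153. 194.]
box (array([432.7, 395.5]), 'z', np.float64(48.9), 'size', [np.float32(57.0), np.float32(87.8)], 'long dir', np.float32(84.0), 'n', np.int64(486)) [137. 230.]
(array([-457.4,  153.1,  101. ]), array([-0.2,  0. , -1.4]))
```

Box seated (53.3 mm). The box at the mat's near-left has been knocked about 38 mm aside but is upright and still well inside the surplus limit. I take the other, C at (556,342).

```bash
python3 - <<'E'
from h import *
s=state();print(s['ee_pos'],go(555.5,341.5,120,152.3,s))
E
```

```text
[ 525.98334347 -115.85915051  278.6522603 ] (array([-457.8,   20.6,  158.8]), array([ 0. ,  0. , 21.4]))
```

Emit:
step_arm --motion '[{"dx": -40,"dy": 2,"dz": 0,"wx": 0,"wy": 0,"wz": 2,"fingers": 87},{"dx": -98,"dy": 4,"dz": 0,"wx": 0,"wy": 0,"wz": 5,"fingers": 87},{"dx": -156,"dy": 7,"dz": 5,"wx": 0,"wy": 0,"wz": 9,"fingers": 87},{"dx": -214,"dy": 10,"dz": 10,"wx": 0,"wy": 0,"wz": 12,"fingers": 87},{"dx": -272,"dy": 13,"dz": 20,"wx": 0,"wy": 0,"wz": 15,"fingers": 87},{"dx": -328,"dy": 16,"dz": 40,"wx": 0,"wy": 0,"wz": 18,"fingers": 87},{"dx": -384,"dy": 18,"dz": 60,"wx": 0,"wy": 0,"wz": 21.4,"fingers": 87},{"dx": -438,"dy": 20,"dz": 85,"wx": 0,"wy": 0,"wz": 21.4,"fingers": 87}]'

```text
time_s: 29.3
ee_pos: [554.0, 322.8, 192.2]
orientation: [1.623, -2.688, 0.0]
ft_force: [1.2, 0.5, 1.2]
finger_gap: 0.995
gripper_force: 0.0
```

```bash
python3 - <<'E'
from h import *
s=state();print(s['ee_pos'],go(555.5,341.5,111,152.3,s))
E
```

```text
[554.04847457 322.75076262 192.21715341] (array([-17.4,   7.4,  81.2]), array([ 0. , -0.1, -0. ]))
```

Emit:
step_arm --motion '[{"dx": -17.4,"dy": 7.4,"dz": 30,"wx": 0,"wy": 0,"wz": 0,"fingers": 87},{"dx": -17.4,"dy": 7.4,"dz": 60,"wx": 0,"wy": 0,"wz": 0,"fingers": 87},{"dx": -17.4,"dy": 7.4,"dz": 81,"wx": 0,"wy": 0,"wz": 0,"fingers": 87},{"dx": -17.4,"dy": 7.4,"dz": 81,"wx": 0,"wy": 0,"wz": 0,"fingers": 87},{"dx": -17.4,"dy": 7.4,"dz": 81,"wx": 0,"wy": 0,"wz": 0,"fingers": 87},{"dx": -17.4,"dy": 7.4,"dz": 81,"wx": 0,"wy": 0,"wz": 0,"fingers": 87},{"dx": -17.4,"dy": 7.4,"dz": 81,"wx": 0,"wy": 0,"wz": 0,"fingers": 87},{"dx": -17.4,"dy": 7.4,"dz": 81,"wx": 0,"wy": 0,"wz": 0,"fingers": 87}]'

```text
time_s: 30.3
ee_pos: [555.9, 340.5, 113.6]
orientation: [-1.625, 2.688, 0.0]
ft_force: [-0.0, -0.0, -0.1]
finger_gap: 0.991
gripper_force: 0.0
```

```bash
python3 - <<'E'
from mat import *
s,C,p,d,P=look('w17');mat(P)
print(go(555.5,341.5,21,152.3,s))
E
```

```text
t 30.3 [555.9 340.5 113.6] q [ 0.85  0.41 -0.19 -0.   -0.98 -1.33] v 0.003
box (array([439.1, 392.8]), 'z', np.float64(50.2), 'size', [np.float32(58.2), np.float32(87.1)], 'long dir', np.float32(84.3), 'n', np.int64(11481)) [476. 209.]
box (array([556.2, 342.4]), 'z', np.float64(50.3), 'size', [np.float32(57.4), np.float32(85.8)], 'long dir', np.float32(62.3), 'n', np.int64(10735)) [284. 224.]
(array([-0.6,  0.8, 92.6]), array([-0. ,  0.1,  0. ]))
```

Emit:
step_arm --motion '[{"dx": -1.3,"dy": 0.8,"dz": 35,"wx": 0,"wy": 0,"wz": 0,"fingers": 87},{"dx": -1.3,"dy": 0.8,"dz": 70,"wx": 0,"wy": 0,"wz": 0,"fingers": 87},{"dx": -1.3,"dy": 0.8,"dz": 92,"wx": 0,"wy": 0,"wz": 0,"fingers": 87},{"dx": -1.3,"dy": 0.8,"dz": 92,"wx": 0,"wy": 0,"wz": 0,"fingers": 80},{"dx": -1.3,"dy": 0.8,"dz": 92,"wx": 0,"wy": 0,"wz": 0,"fingers": 45},{"dx": -1.3,"dy": 0.8,"dz": 92,"wx": 0,"wy": 0,"wz": 0,"fingers": 45},{"dx": -1.3,"dy": 0.8,"dz": 92,"wx": 0,"wy": 0,"wz": 0,"fingers": 45},{"dx": -1.3,"dy": 0.8,"dz": 92,"wx": 0,"wy": 0,"wz": 0,"fingers": 45}]'

```text
time_s: 31.35
ee_pos: [555.9, 342.4, 22.1]
orientation: [-1.625, 2.687, 0.001]
ft_force: [-2.3, -0.2, 6.6]
finger_gap: 0.631
gripper_force: 30.0
```

```bash
python3 - <<'E'
from h import *
s=state();print(s['ee_pos'],s['finger_gap'],s['gripper_force']);print(go(525,-137.5,100,173.75,s))
E
```

```text
[555.92149302 342.41106071  22.13310854] 0.6309522369214993 30.000911951065063
(array([ 439.3, -195.4,  -78.4]), array([ -0. ,   0.1, -21.4]))
```

Gripped. Carry to the near-left recess.

Emit:
step_arm --motion '[{"dx": 0,"dy": 0,"dz": -30,"wx": 0,"wy": 0,"wz": 0,"fingers": 45},{"dx": 9,"dy": -4,"dz": -78,"wx": 0,"wy": 0,"wz": -1,"fingers": 45},{"dx": 62,"dy": -28,"dz": -78,"wx": 0,"wy": 0,"wz": -4,"fingers": 45},{"dx": 115,"dy": -51,"dz": -78,"wx": 0,"wy": 0,"wz": -8,"fingers": 45},{"dx": 168,"dy": -75,"dz": -78,"wx": 0,"wy": 0,"wz": -12,"fingers": 45},{"dx": 221,"dy": -98,"dz": -78,"wx": 0,"wy": 0,"wz": -15,"fingers": 45},{"dx": 274,"dy": -122,"dz": -78,"wx": 0,"wy": 0,"wz": -18,"fingers": 45},{"dx": 327,"dy": -145,"dz": -78,"wx": 0,"wy": 0,"wz": -21.4,"fingers": 45}]'

```text
time_s: 32.35
ee_pos: [531.8, -16.8, 99.3]
orientation: [-2.099, 2.337, -0.0]
ft_force: [1.0, -1.0, -0.9]
finger_gap: 0.635
gripper_force: 30.0
```

```bash
python3 - <<'E'
from h import *
s=state();print(s['ee_pos'],s['gripper_force']);print(go(525,-137.5,42,173.75,s))
E
```

```text
[531.78983779 -16.8048841   99.26658003] 30.00099241733551
(array([120.7,  -6.2,  57.2]), array([-0. ,  0. ,  0.1]))
```

Emit:
step_arm --motion '[{"dx": 45,"dy": -2,"dz": 0,"wx": 0,"wy": 0,"wz": 0,"fingers": 45},{"dx": 90,"dy": -5,"dz": 0,"wx": 0,"wy": 0,"wz": 0,"fingers": 45},{"dx": 121,"dy": -6,"dz": 5,"wx": 0,"wy": 0,"wz": 0,"fingers": 45},{"dx": 121,"dy": -6,"dz": 35,"wx": 0,"wy": 0,"wz": 0,"fingers": 45},{"dx": 121,"dy": -6,"dz": 57,"wx": 0,"wy": 0,"wz": 0,"fingers": 45},{"dx": 121,"dy": -6,"dz": 57,"wx": 0,"wy": 0,"wz": 0,"fingers": 45},{"dx": 121,"dy": -6,"dz": 57,"wx": 0,"wy": 0,"wz": 0,"fingers": 45},{"dx": 121,"dy": -6,"dz": 57,"wx": 0,"wy": 0,"wz": 0,"fingers": 45}]'

```text
time_s: 33.35
ee_pos: [525.7, -135.8, 43.1]
orientation: [-2.096, 2.338, -0.002]
ft_force: [-1.0, 0.2, -1.0]
finger_gap: 0.634
gripper_force: 30.0
```

```bash
python3 - <<'E'
from fit import *
s,C,p,d,P=look('w18');fit(525,-137.5,s,C,P);print(go(525,-137.5,25,173.75,s))
E
```

```text
t 33.35 [ 525.7 -135.8   43.1] q [ 0.11  0.34 -0.51  0.   -0.73 -0.22] v 0.002
tool in recess frame 0.5 1.8
floor a [-30.3  33.5] b [-43.3 -39.8] 1559
face z 26.0 73.0 a [-25.2  30. ] b -40.2 7399
(array([ 1.8,  0.6, 18.1]), array([-0.1,  0. ,  0. ]))
```

Emit:
step_arm --motion '[{"dx": 1.4,"dy": 0.8,"dz": 5,"wx": 0,"wy": 0,"wz": 0,"fingers": 45},{"dx": 1.4,"dy": 0.8,"dz": 11,"wx": 0,"wy": 0,"wz": 0,"fingers": 45},{"dx": 1.4,"dy": 0.8,"dz": 18,"wx": 0,"wy": 0,"wz": 0,"fingers": 45},{"dx": 1.4,"dy": 0.8,"dz": 18,"wx": 0,"wy": 0,"wz": 0,"fingers": 45},{"dx": 1.4,"dy": 0.8,"dz": 18,"wx": 0,"wy": 0,"wz": 0,"fingers": 45},{"dx": 1.4,"dy": 0.8,"dz": 18,"wx": 0,"wy": 0,"wz": 0,"fingers": 75},{"dx": 1.4,"dy": 0.8,"dz": 18,"wx": 0,"wy": 0,"wz": 0,"fingers": 75},{"dx": 1.4,"dy": 0.8,"dz": 18,"wx": 0,"wy": 0,"wz": 0,"fingers": 75}]'

```text
time_s: 34.4
ee_pos: [524.0, -137.2, 23.9]
orientation: [2.096, -2.34, -0.0]
ft_force: [-0.5, -0.2, -0.1]
finger_gap: 0.846
gripper_force: 0.0
```

Emit:
step_arm --motion '[{"dx": 0,"dy": 0,"dz": -20,"wx": 0,"wy": 0,"wz": 0,"fingers": 80},{"dx": 0,"dy": 0,"dz": -60,"wx": 0,"wy": 0,"wz": 0,"fingers": 87},{"dx": 0,"dy": 0,"dz": -110,"wx": 0,"wy": 0,"wz": 0,"fingers": 87},{"dx": 0,"dy": 0,"dz": -160,"wx": 0,"wy": 0,"wz": 0,"fingers": 87},{"dx": 0,"dy": 0,"dz": -210,"wx": 0,"wy": 0,"wz": 0,"fingers": 87},{"dx": 0,"dy": 0,"dz": -255,"wx": 0,"wy": 0,"wz": 0,"fingers": 87},{"dx": 0,"dy": 0,"dz": -255,"wx": 0,"wy": 0,"wz": 0,"fingers": 87},{"dx": 0,"dy": 0,"dz": -255,"wx": 0,"wy": 0,"wz": 0,"fingers": 87}]'

```text
time_s: 35.4
ee_pos: [523.6, -137.1, 278.5]
orientation: [2.096, -2.34, -0.001]
ft_force: [0.4, -0.5, -0.2]
finger_gap: 0.993
gripper_force: 0.0
```

```bash
python3 - <<'E'
from tray import *
s,C,p,d,P=look('w19');tray(s,C,p,P)
g=cv2.cvtColor(p,cv2.COLOR_BGR2GRAY);x,y,z=P[...,0],P[...,1],P[...,2]
k=(np.hypot(x-462,y+182)<60)&(z>10)&(z<22)&(g>110);k=cv2.morphologyEx(k.astype(np.uint8),cv2.MORPH_CLOSE,np.ones((9,9)));k=cv2.morphologyEx(k,cv2.MORPH_OPEN,np.ones((3,3)))
n,lab,st,ce=cv2.connectedComponentsWithStats(k);i=1+st[1:,4].argmax();print('label',rect(P,(lab==i)&np.isfinite(z)))
print(go(502,-404.5,225,160.9,s))
E
```

```text
t 35.4 [ 523.6 -137.1  278.5] q [ 0.11  0.11 -0.2  -0.   -1.26 -0.22] v 0.018
rim (array([ 558.6, -190.4]), 'z', np.float64(16.8), 'size', [np.float32(206.5), np.float32(231.6)], 'long dir', np.float32(-6.3), 'n', np.int64(16684))
box in tray (array([ 514.7, -237.4]), 'z', np.float64(53.3), 'size', [np.float32(57.4), np.float32(84.8)], 'long dir', np.float32(83.7), 'n', np.int64(5174))
box in tray (array([ 625.2, -247.7]), 'z', np.float64(53.3), 'size', [np.float32(58.1), np.float32(84.9)], 'long dir', np.float32(84.3), 'n', np.int64(5364))
box in tray (array([ 525.5, -138.7]), 'z', np.float64(53.2), 'size', [np.float32(57.2), np.float32(84.8)], 'long dir', np.float32(83.9), 'n', np.int64(4093))
box in tray (array([ 637.5, -149.8]), 'z', np.float64(53.2), 'size', [np.float32(57.9), np.float32(84.8)], 'long dir', np.float32(83.7), 'n', np.int64(4277))
label (array([ 463.8, -180.5]), 'z', np.float64(17.3), 'size', [np.float32(40.9), np.float32(69.0)], 'long dir', np.float32(83.6), 'n', np.int64(1530))
(array([268.2,  -7.8,  53.4]), array([ 0. ,  0. , 12.8]))
```

View pics/w19.png

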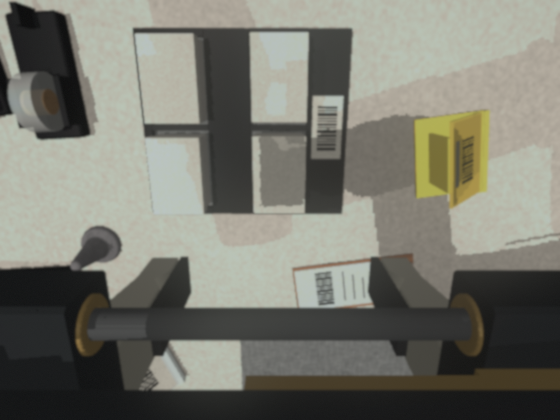

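All four recesses are filled, every top at 53.2–53.3 mm, so the label at (327,127) is the code to read. Back to the reader.

Emit:
step_arm --motion '[{"dx": 40,"dy": -1,"dz": 0,"wx": 0,"wy": 0,"wz": 2,"fingers": 87},{"dx": 95,"dy": -3,"dz": 0,"wx": 0,"wy": 0,"wz": 5,"fingers": 87},{"dx": 150,"dy": -4,"dz": 10,"wx": 0,"wy": 0,"wz": 8,"fingers": 87},{"dx": 205,"dy": -6,"dz": 25,"wx": 0,"wy": 0,"wz": 11,"fingers": 87},{"dx": 250,"dy": -7,"dz": 45,"wx": 0,"wy": 0,"wz": 12.8,"fingers": 87},{"dx": 268,"dy": -8,"dz": 53,"wx": 0,"wy": 0,"wz": 12.8,"fingers": 87},{"dx": 268,"dy": -8,"dz": 53,"wx": 0,"wy": 0,"wz": 12.8,"fingers": 87},{"dx": 268,"dy": -8,"dz": 53,"wx": 0,"wy": 0,"wz": 12.8,"fingers": 87}]'

```text
time_s: 36.45
ee_pos: [502.9, -403.8, 226.1]
orientation: [1.824, -2.558, -0.0]
ft_force: [-0.3, -0.1, 0.1]
finger_gap: 0.995
gripper_force: 0.0
```

```bash
python3 - <<'E'
from look import *
look('w20');s,C,p,d,P=look('w21')
x,y,z=P[...,0],P[...,1],P[...,2]
near=np.hypot(x-500,y+400)<90
for lo,hi in((160,185),(8,16)): print(rect(P,near&(z>lo)&(z<hi)))
r=rect(P,near&(z>160)&(z<185)); print(go(r[0][0],r[0][1],129,160.8,s))
E
```

```text
t 36.45 [ 502.9 -403.8  226.1] q [-0.37  0.31 -0.06 -0.   -1.2   0.04] v 0.018
t 36.5 [ 503.2 -403.7  226.5] q [-0.37  0.31 -0.06  0.   -1.2   0.04] v 0.011
(array([ 504.6, -405.8]), 'z', np.float64(172.4), 'size', [np.float32(30.5), np.float32(32.5)], 'long dir', np.float32(71.4), 'n', np.int64(2380))
(array([ 502.2, -404.7]), 'z', np.float64(12.8), 'size', [np.float32(99.2), np.float32(110.2)], 'long dir', np.float32(-19.0), 'n', np.int64(5395))
(array([ 1.5, -2. , 97.5]), array([-0. , -0. ,  0.2]))
```

Emit:
step_arm --motion '[{"dx": 1.5,"dy": -1,"dz": 35,"wx": 0,"wy": 0,"wz": 0,"fingers": 87},{"dx": 1.5,"dy": -1,"dz": 75,"wx": 0,"wy": 0,"wz": 0,"fingers": 80},{"dx": 1.5,"dy": -1,"dz": 97,"wx": 0,"wy": 0,"wz": 0,"fingers": 70},{"dx": 1.5,"dy": -1,"dz": 97,"wx": 0,"wy": 0,"wz": 0,"fingers": 60},{"dx": 1.5,"dy": -1,"dz": 97,"wx": 0,"wy": 0,"wz": 0,"fingers": 20},{"dx": 1.5,"dy": -1,"dz": 97,"wx": 0,"wy": 0,"wz": 0,"fingers": 20},{"dx": 1.5,"dy": -1,"dz": 97,"wx": 0,"wy": 0,"wz": 0,"fingers": 20},{"dx": 1.5,"dy": -1,"dz": 97,"wx": 0,"wy": 0,"wz": 0,"fingers": 20}]'

```text
time_s: 37.55
ee_pos: [503.4, -406.4, 129.7]
orientation: [-1.823, 2.558, -0.001]
ft_force: [0.6, 2.2, 2.8]
finger_gap: 0.341
gripper_force: 30.0
```

Emit:
step_arm --motion '[{"dx": 0,"dy": 0,"dz": 0,"wx": 0,"wy": 0,"wz": 0,"fingers": 20},{"dx": 0,"dy": 0,"dz": 0,"wx": 0,"wy": 0,"wz": 0,"fingers": 20},{"dx": 0,"dy": 0,"dz": 0,"wx": 0,"wy": 0,"wz": 0,"fingers": 20},{"dx": 0,"dy": 0,"dz": 0,"wx": 0,"wy": 0,"wz": 0,"fingers": 20},{"dx": 0,"dy": 0,"dz": -10,"wx": 0,"wy": 0,"wz": 0,"fingers": 20},{"dx": 0,"dy": 0,"dz": -30,"wx": 0,"wy": 0,"wz": 0,"fingers": 20},{"dx": 0,"dy": 0,"dz": -60,"wx": 0,"wy": 0,"wz": 0,"fingers": 20},{"dx": 0,"dy": 0,"dz": -85,"wx": 0,"wy": 0,"wz": 0,"fingers": 20}]'

```text
time_s: 38.55
ee_pos: [503.0, -406.3, 215.1]
orientation: [1.823, -2.559, -0.0]
ft_force: [0.4, -0.0, -1.0]
finger_gap: 0.34
gripper_force: 30.0
```

```bash
python3 - <<'E'
from h import *
s=state();print(s['ee_pos'],s['finger_gap'],s['gripper_force']);print(go(464,-180.5,213,160.8,s))
E
```

```text
[ 502.99508442 -406.27069942  215.08770703] 0.3404010024067457 29.98761624097824
(array([-200.6,  110.7,    2.1]), array([0. , 0. , 0.1]))
```

Held. Go to the label, window about 80 mm above it, and hold.

Emit:
step_arm --motion '[{"dx": -40,"dy": 22,"dz": 0,"wx": 0,"wy": 0,"wz": 0,"fingers": 20},{"dx": -90,"dy": 50,"dz": 0,"wx": 0,"wy": 0,"wz": 0,"fingers": 20},{"dx": -140,"dy": 77,"dz": 0,"wx": 0,"wy": 0,"wz": 0,"fingers": 20},{"dx": -180,"dy": 100,"dz": 1,"wx": 0,"wy": 0,"wz": 0,"fingers": 20},{"dx": -200.5,"dy": 110.5,"dz": 2,"wx": 0,"wy": 0,"wz": 0,"fingers": 20},{"dx": -200.5,"dy": 110.5,"dz": 2,"wx": 0,"wy": 0,"wz": 0,"fingers": 20},{"dx": -200.5,"dy": 110.5,"dz": 2,"wx": 0,"wy": 0,"wz": 0,"fingers": 20},{"dx": -200.5,"dy": 110.5,"dz": 2,"wx": 0,"wy": 0,"wz": 0,"fingers": 20}]'

```text
time_s: 39.55
ee_pos: [464.2, -181.4, 211.9]
orientation: [1.821, -2.559, -0.0]
ft_force: [0.5, -0.6, -1.8]
finger_gap: 0.341
gripper_force: 30.0
```

Emit:
step_arm --motion '[{"dx": 0,"dy": 0,"dz": 0,"wx": 0,"wy": 0,"wz": 0,"fingers": 20},{"dx": 0,"dy": 0,"dz": 0,"wx": 0,"wy": 0,"wz": 0,"fingers": 20},{"dx": 0,"dy": 0,"dz": 0,"wx": 0,"wy": 0,"wz": 0,"fingers": 20},{"dx": 0,"dy": 0,"dz": 0,"wx": 0,"wy": 0,"wz": 0,"fingers": 20},{"dx": 0,"dy": 0,"dz": 0,"wx": 0,"wy": 0,"wz": 0,"fingers": 20},{"dx": 0,"dy": 0,"dz": 0,"wx": 0,"wy": 0,"wz": 0,"fingers": 20},{"dx": 0,"dy": 0,"dz": 0,"wx": 0,"wy": 0,"wz": 0,"fingers": 20},{"dx": 0,"dy": 0,"dz": 0,"wx": 0,"wy": 0,"wz": 0,"fingers": 20}]'

```text
time_s: 40.55
ee_pos: [464.2, -180.6, 212.1]
orientation: [-1.823, 2.559, -0.0]
ft_force: [-0.2, 0.7, -1.7]
finger_gap: 0.342
gripper_force: 30.0
```

```bash
python3 - <<'E'
from look import *
s,C,p,d,P=look('w22');print(s['gripper_force'],proj(C,[[465,-180,16]]),go(502.3,-405,216,160.8,s))
g=cv2.cvtColor(p,cv2.COLOR_BGR2GRAY);x,y,z=P[...,0],P[...,1],P[...,2]
k=(np.hypot(x-465,y+181)<55)&(z>10)&(z<22)&(g>110);print(rect(P,k) if k.sum()>50 else k.sum())
E
```

```text
t 40.55 [ 464.2 -180.6  212.1] q [ 0.02  0.08 -0.39  0.   -1.1  -0.36] v 0.001
29.998742043972015 [[280.94676012 183.09595587]] (array([ 199.6, -109.3,   -3.9]), array([-0. ,  0. ,  0.1]))
(array([ 481.5, -182.7]), 'z', np.float64(17.4), 'size', [np.float32(76.4), np.float32(100.1)], 'long dir', np.float32(83.7), 'n', np.int64(758))
```

View pics/w22.png

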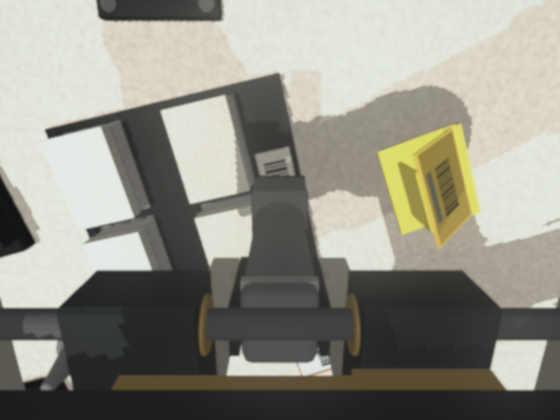

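The label's end shows at (274,160), right in front of the head, so the aim is on it; it was held over a second. Return the reader.

Emit:
step_arm --motion '[{"dx": 0,"dy": 0,"dz": 0,"wx": 0,"wy": 0,"wz": 0,"fingers": 20},{"dx": 40,"dy": -22,"dz": -2,"wx": 0,"wy": 0,"wz": 0,"fingers": 20},{"dx": 90,"dy": -49,"dz": -4,"wx": 0,"wy": 0,"wz": 0,"fingers": 20},{"dx": 140,"dy": -77,"dz": -4,"wx": 0,"wy": 0,"wz": 0,"fingers": 20},{"dx": 180,"dy": -99,"dz": -4,"wx": 0,"wy": 0,"wz": 0,"fingers": 20},{"dx": 199.5,"dy": -109.5,"dz": -4,"wx": 0,"wy": 0,"wz": 0,"fingers": 20},{"dx": 199.5,"dy": -109.5,"dz": -4,"wx": 0,"wy": 0,"wz": 0,"fingers": 20},{"dx": 199.5,"dy": -109.5,"dz": -4,"wx": 0,"wy": 0,"wz": 0,"fingers": 20}]'

```text
time_s: 41.6
ee_pos: [502.4, -404.3, 215.9]
orientation: [-1.823, 2.559, 0.001]
ft_force: [-0.5, 0.5, -1.7]
finger_gap: 0.345
gripper_force: 30.0
```

```bash
python3 - <<'E'
from look import *
s,C,p,d,P=look('w23');x,y,z=P[...,0],P[...,1],P[...,2]
print(rect(P,(np.hypot(x-500,y+400)<90)&(z>8)&(z<16)),go(501.5,-405,131,160.8,s))
E
```

```text
t 41.6 [ 502.4 -404.3  215.9] q [-0.38  0.32 -0.07 -0.   -1.18  0.04] v 0.014
(array([ 502.3, -404.6]), 'z', np.float64(12.8), 'size', [np.float32(98.9), np.float32(110.3)], 'long dir', np.float32(-19.1), 'n', np.int64(6116)) (array([ 1. ,  0.6, 84.9]), array([0. , 0. , 0.1]))
```

Emit:
step_arm --motion '[{"dx": 1,"dy": 0.8,"dz": 15,"wx": 0,"wy": 0,"wz": 0,"fingers": 20},{"dx": 1,"dy": 0.8,"dz": 30,"wx": 0,"wy": 0,"wz": 0,"fingers": 20},{"dx": 1,"dy": 0.8,"dz": 42,"wx": 0,"wy": 0,"wz": 0,"fingers": 20},{"dx": 1,"dy": 0.8,"dz": 54,"wx": 0,"wy": 0,"wz": 0,"fingers": 20},{"dx": 1,"dy": 0.8,"dz": 66,"wx": 0,"wy": 0,"wz": 0,"fingers": 20},{"dx": 1,"dy": 0.8,"dz": 77,"wx": 0,"wy": 0,"wz": 0,"fingers": 20},{"dx": 1,"dy": 0.8,"dz": 85,"wx": 0,"wy": 0,"wz": 0,"fingers": 20},{"dx": 1,"dy": 0.8,"dz": 86,"wx": 0,"wy": 0,"wz": 0,"fingers": 20}]'

```text
time_s: 42.65
ee_pos: [501.5, -405.8, 129.8]
orientation: [1.823, -2.559, 0.0]
ft_force: [-0.1, 0.7, -1.5]
finger_gap: 0.343
gripper_force: 30.0
```

Emit:
step_arm --motion '[{"dx": 0,"dy": 0,"dz": 0,"wx": 0,"wy": 0,"wz": 0,"fingers": 20},{"dx": 0,"dy": 0,"dz": 0,"wx": 0,"wy": 0,"wz": 0,"fingers": 60},{"dx": 0,"dy": 0,"dz": 0,"wx": 0,"wy": 0,"wz": 0,"fingers": 60},{"dx": 0,"dy": 0,"dz": 0,"wx": 0,"wy": 0,"wz": 0,"fingers": 60},{"dx": 0,"dy": 0,"dz": 0,"wx": 0,"wy": 0,"wz": 0,"fingers": 60},{"dx": 0,"dy": 0,"dz": 0,"wx": 0,"wy": 0,"wz": 0,"fingers": 70},{"dx": 0,"dy": 0,"dz": 0,"wx": 0,"wy": 0,"wz": 0,"fingers": 80},{"dx": 0,"dy": 0,"dz": -30,"wx": 0,"wy": 0,"wz": 0,"fingers": 87}]'

```text
time_s: 43.65
ee_pos: [500.0, -404.8, 157.9]
orientation: [1.821, -2.557, -0.007]
ft_force: [1.0, 0.1, 0.2]
finger_gap: 0.952
gripper_force: 0.0
```

Emit:
step_arm --motion '[{"dx": 0,"dy": 0,"dz": -20,"wx": 0,"wy": 0,"wz": 0,"fingers": 87},{"dx": 0,"dy": 0,"dz": -45,"wx": 0,"wy": 0,"wz": 0,"fingers": 87},{"dx": 0,"dy": 0,"dz": -75,"wx": 0,"wy": 0,"wz": 0,"fingers": 87},{"dx": 0,"dy": 0,"dz": -110,"wx": 0,"wy": 0,"wz": 0,"fingers": 87},{"dx": -20,"dy": 0,"dz": -140,"wx": 0,"wy": 0,"wz": 0,"fingers": 87},{"dx": -35,"dy": 0,"dz": -160,"wx": 0,"wy": 0,"wz": 0,"fingers": 87},{"dx": -35,"dy": 0,"dz": -160,"wx": 0,"wy": 0,"wz": 0,"fingers": 87},{"dx": -35,"dy": 0,"dz": -160,"wx": 0,"wy": 0,"wz": 0,"fingers": 87}]'

```text
time_s: 44.65
ee_pos: [512.6, -372.5, 319.2]
orientation: [1.823, -2.558, -0.002]
ft_force: [-0.0, -0.6, -0.5]
finger_gap: 0.994
gripper_force: 0.0
```

```bash
python3 - <<'E'
from tray import *
from mat import mat
s,C,p,d,P=look('w24');x,y,z=P[...,0],P[...,1],P[...,2]
near=np.hypot(x-500,y+400)<90
for lo,hi in((160,185),(8,16)): print(rect(P,near&(z>lo)&(z<hi)))
t,D=snapshot('top');cv2.imwrite('pics/top9.png',t[:,:,::-1]);T=cam('top');vv,uu=np.mgrid[0:420,0:560];Q=depthpt(T,np.c_[uu.ravel(),vv.ravel()],D.ravel()).reshape(420,560,3)
mat(Q)
k=(abs(Q[...,0]-554)<150)&(abs(Q[...,1]+192)<140)&(Q[...,2]>40)&(Q[...,2]<62);n,lab,st,ce=cv2.connectedComponentsWithStats(k.astype(np.uint8));print([rect(Q,lab==i) for i in range(1,n) if st[i,4]>100])
E
```

```text
t 44.65 [ 512.6 -372.5  319.2] q [-0.32  0.25  0.07 -0.   -1.39 -0.01] v 0.013
(array([ 503.9, -405.3]), 'z', np.float64(172.4), 'size', [np.float32(30.3), np.float32(32.7)], 'long dir', np.float32(71.6), 'n', np.int64(1354))
(array([ 502.4, -404.2]), 'z', np.float64(12.7), 'size', [np.float32(98.1), np.float32(110.1)], 'long dir', np.float32(-19.0), 'n', np.int64(3915))
box (array([432.8, 395.9]), 'z', np.float64(48.8), 'size', [np.float32(57.3), np.float32(88.1)], 'long dir', np.float32(84.2), 'n', np.int64(479)) [137. 230.]
[(array([ 632.8, -132. ]), 'z', np.float64(51.7), 'size', [np.float32(58.0), np.float32(58.3)], 'long dir', np.float32(-8.1), 'n', np.int64(314)), (array([ 519.8, -128.9]), 'z', np.float64(51.2), 'size', [np.float32(56.9), np.float32(73.8)], 'long dir', np.float32(83.8), 'n', np.int64(405))]
```

The reader is upright in its cup within 2 mm, the tray is full, and the surplus box is upright by the mat. Hand in.

```bash
python3 -c "from station import sign_off; print(sign_off())"
```

```text
the job is handed in; nothing more can be done
None
```

I handed the job in: docket read, the three empty recesses filled and the tray full, tray label read, reader stood back window down, and the surplus box still upright at the mat after being knocked about 4 cm; the hand-in returned no verdict.

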